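# Square up a packed case and hold it jacked for strapping

## Task

Push the plywood case back until its back edge sits flush along the whole steel stop rail, then set the red lever jack standing on the bench with its saddle centred under the red-marked yellow lift bracket. Pump the jack: push its handle fully down once as a test lift, let the handle come all the way up so that the case settles again, then push it fully down a second time. Finish while still holding the handle down, with the case raised on the jack alone and still against the rail, and leave the tumbler, bottle and tape roll where they are.

Things in the scene. Friction and masses are not known exactly. Their poses are not given: they have to be found in the camera images.
- rail_face (a point): steel angle strip screwed to the bench, 460 mm long along its y axis, 16 mm high; this point is at bench level on its robot-side face, middle of its length; +x points away from the robot, square to that face. Fixed.
- case: loose flat plywood case, about 1.2 kg, 130 mm deep (x), 280 mm wide (y), 70 mm high, on two 20 mm high bearers under its front and back edges; the front bearer is level with the front face. Origin at the centre of its underside; +x points to its back, the face that goes against the rail; front face at x = -65 mm. Its bearers are smooth: it slides on the bench when pushed (about 3 to 6 N, about 10 N while it squares up on the rail).
- case_front (a point): point on the front face (the one towards the robot) of the case, 45 mm above the bench and 10 mm to the +y side of the middle, clear of the bracket: a good place to push. Axes as the case.
- case_back_left (a point): lower back corner of the case on its +y side, at bench level
- case_back_right (a point): lower back corner of the case on its -y side, at bench level
- lift_point (a point): centre of the underside of the yellow lift bracket, under the 26 mm red disc painted on its top. The bracket is a plate 50 mm wide, 6 mm thick that sticks out 58 mm from the front face of the case; this point is 32 mm in front of that face, 85 mm to the -y side of the case's middle, and 56 mm above the bench while the case stands flat. Axes as the case.
- jack: loose red lever jack, 0.9 kg; base plate 203 mm long (x from -130 to +73 mm), 60 mm wide, 8 mm thick. Origin on its underside beneath the grip block; +x points to the saddle, the handle points to -x.
- jack_grip (a point): grip point inside the jack's upright red block, which is 36 mm long (x), 34 mm wide (y: grasp across this) and whose top is 72 mm above the bench; the point is 45 mm above the jack's underside. Axes as the jack.
- saddle_top (a point): centre of the top of the jack's round saddle with a slippery white nylon cap, 30 mm across, 55 mm ahead (+x) of the grip block; with the handle up it is 46 mm above the jack's underside (10 mm below the lift bracket), and it rises up to 26 mm as the handle goes down
- jack_handle (a joint): angle of the jack handle: 0 = up (at rest, 0.50 rad above level), 0.65 rad = fully down against its stop. The saddle rises 4 mm per 0.1 rad. A spring, and the load, push it back up when let go; holding it down at the pad takes about 4 to 7 N. Its hinge lies across the jack (along y), 26 mm behind the grip block's centre and 60 mm above the jack's underside.
- handle_pad (a point): centre of the top of the black pad (40 x 30 mm) on the end of the handle, where it is pushed down. It is 95 mm from the hinge and 6 mm above the handle's line; about 111 mm above the bench and 106 mm behind the grip block's centre with the handle up, 52 mm above the bench and 121 mm behind when fully down.
- tumbler: bystander: steel travel tumbler, 77 mm across, 157 mm high, origin under its base. Leave alone.
- bottle: bystander: clear drink bottle, 64 mm across, 190 mm high, origin under its base. Leave alone.
- tape_roll: bystander: orange tape roll lying flat, 104 mm across, 48 mm high, origin under its centre. Leave alone.
Not all that is in view belongs to the job. There is more than one size of the jack; the job needs the smaller.

How it is judged:
By the outcome, as a careful person would: the job done as asked, in the order asked, and still so for the second after the job is handed in, while the arm keeps its last pose, push and grip.
It also fails if it takes over 64 s, if anything falls off the work surface, if the arm or the gripper's body presses on something with over 40 N, if the wrist force passes 120 N, or if a joint passes its speed limit or range.

## Robot

A 6-joint arm with a two-finger parallel gripper is mounted at the origin on the work surface. World frame = base frame: x ahead of the robot, y to its left, z up, the work surface at z = 0. Lengths are in m, angles in rad, forces in N, time in s.
With the tool pointing down it reaches from about 0.35 to 0.85 m from the base axis. Payload 8.1 kg.
Tool frame: the origin (TCP) lies at the very end of the fingers, on their centre line; the grasp point (between the pads) lies 19 mm behind it; z points along the fingers, y is the direction in which the jaws open and shut (so a half turn about z gives the same grasp; the last joint's range is limited). The gripper opens to 93 mm and grips with 3 to 60 N. Pads are 15 mm wide; open, the fingers measure 128 mm over their backs; the gripper's body (75 mm by 188 mm) begins 65 mm behind the grasp point.
Start: joints at [-1.353, 0.13, 1.488, -0, 1.523, -0.085], TCP at [0.179, -0.573, 0.219] pointing down, gripper open.
Joint ranges: [-2.96, 2.96], [-0.89, 2.26], [0.02, 2.5], [-1.34, 4.48], [0, 2.73], [-2.66, 2.66]. Speed limits (rad/s): [2.39, 2.39, 2.79, 3.14, 3.14, 3.14].

## Interface

Orientations are given as a rotation vector (axis times angle).
In Python, from plant import robot gives the robot as it stands.
- The arm moves only by the tool jog_arm, never from a script. Its argument "commands" is a list of rows, each a list of 3 entries, a list of its own where there are three numbers: the shift along the world's x, y, z scaled (see below), then the turn, a rotation vector about the world's x, y, z scaled (see below), then the closure, from -1 (fully open) to 1 (shut), so that 0 is half open. In form: [[[tx, ty, tz], [ax, ay, az], hand], ...]. A call has 1 to 10 rows; each row is the pose to reach, as a shift and turn from the pose measured when the call began, turning the shorter way round; what a row does not reach only later rows make up. The controller multiplies each number of a shift by 0.6 m and each number of a turn by 2 pi rad. A row lasts 1/8 s, in which the tool goes at most 62.5 mm and 10.7 degrees, less where a joint would pass 70% of its speed; a pose out of reach is approached as far as the arm can. A call with a number of a shift or a turn outside -1 to 1 is refused whole. A call with a gripper value outside its range is refused whole. The fingers move at their own pace and stop on an object; "newtons" is the grip in N (left out, the last holds). Time passes only in rows, so rows that repeat a pose let the fingers close. It gives the time, the measured TCP pose, the force and the opening at its end, in the units of the state.
- robot.read_state(): the state, without advancing time (a new reading comes with each control period).
- robot.read_camera(name): name is "side" or "top" or "wrist"; returns a dict with "pixels" (384x512x3 uint8, red, green, blue), "fovy" (degrees; the focal length in pixels is half the picture's height over the tangent of half this angle, whatever the lens; pixels are square), "cx", "cy" (the principal point, pixels), "rvec" (rotation vector, rad) and "tvec" (3), from world to camera coordinates, as OpenCV has them; the wrist camera has in their place "tool_from_camera" (4x4, takes a point from camera to tool coordinates, whose origin is the TCP and whose axes are the flange's). Camera axes: x right, y down, z forward; pixel columns grow to the right and rows downward; lengths in m; the calibration is good to about 2 mm. A picture is of the moment at which its call begins: read the wrist's pose just before it. There is no depth.
- robot.close_job(): hands the job in, once; it reports no verdict.
Trained networks look in the newest picture that a camera, given by its name, has taken for a name from the list of things; names that differ only in an ending like _2 or _b are one class to them, and where a whole thing is asked for, a point or a joint stands for the part that bears it (a point fixed in the world has none). Each returns a list of dicts, best first, with "p" (0 to 1); they miss things now and then, are a little off and sometimes report something else, mostly with a low value. They report only what shows in the picture. A call takes as long as a camera call. They do not tell look-alikes from the thing itself.
- robot.trace(camera, name): "pixels" (384x512 bool, what is visible of it) and "uv" ([column, row] in pixels, amid what is visible of it).
The state is a dict: "t": time; "q": joint angles; "dq": joint speeds; "joint_torque": joint torques, N m; "tool_pos": TCP position; "orientation": TCP orientation; "force": force on the tool from outside, world axes, zero at the start; "wrist_torque": the same for the moment, N m; "opening": finger opening in m.
Only numpy, scipy, OpenCV 4.12 (cv2) and the standard library are available. Lean on these libraries where they do the work, as an engineer would, in place of code of your own. Each camera call takes 0.05 s, during which the arm holds its last target.

## Working session

There is one attempt and no reset: what is moved stays moved. The work goes in short steps, Python scripts to look and compute and a tool call to move; the robot and the scene stay as the last step left them, time stands still between calls to the robot, and variables do not carry over. Pictures are saved under pics/ and viewed, and the job is handed in when it is done.

Besides the shell and the picture viewer there is one more tool, called after "Emit:" in YAML: its name, and indented under it one key for each argument. jog_arm: Moves the arm, as the interface text tells. Shifts and turns lie within -1 to 1; 1 stands for 0.6 m of shift or 2 pi rad of turn. Its arguments: {"type":"object","properties":{"commands":{"type":"array"},"newtons":{"type":"number"}},"required":["commands"]}

```bash
ls; mkdir -p pics; cat > h.py <<'E'
import numpy as np, cv2
from plant import robot
from scipy.spatial.transform import Rotation as R
def cam(n):
    c=robot.read_camera(n); return c
def f(c): return c["pixels"].shape[0]/2/np.tan(np.radians(c["fovy"])/2)
def Rt(c,state=None):
    if "rvec" in c: return R.from_rotvec(np.array(c["rvec"]).ravel()).as_matrix(),np.array(c["tvec"]).ravel()
    T=np.eye(4);T[:3,:3]=R.from_rotvec(state["orientation"]).as_matrix();T[:3,3]=state["tool_pos"]
    W=np.linalg.inv(T@np.array(c["tool_from_camera"]));return W[:3,:3],W[:3,3]
def ray(c,uv,z,state=None):
    r,t=Rt(c,state);F=f(c)
    d=r.T@np.array([(uv[0]-c["cx"])/F,(uv[1]-c["cy"])/F,1]);o=-r.T@t
    return o+d*(z-o[2])/d[2]
def proj(c,P,state=None):
    r,t=Rt(c,state);p=r@np.array(P)+t;return np.array([c["cx"],c["cy"]])+f(c)*p[:2]/p[2]
def save(c,n,s=1.5): 
    im=cv2.cvtColor(c["pixels"],cv2.COLOR_RGB2BGR);cv2.imwrite("pics/"+n+".png",cv2.resize(im,None,fx=s,fy=s,interpolation=cv2.INTER_CUBIC))
E
python3 - <<'E'
from h import *
np.set_printoptions(precision=4,suppress=True)
print(robot.read_state())
for n in("top","side"):
    c=cam(n);save(c,n+"0");print(n,c["fovy"],c["cx"],c["cy"]);r,t=Rt(c);print(-r.T@t)
    for k in("case","jack","lift_point","handle_pad","saddle_top","tumbler","bottle","tape_roll","rail_face"):
        try:
            for d in robot.trace(n,k): print(k,d["p"],np.array(d["uv"]),d["pixels"].sum())
        except Exception as e: print(k,e)
E
```

```text
pics
{'t': 0.0, 'q': array([-1.3534,  0.1312,  1.4893, -0.    ,  1.523 , -0.0854]), 'dq': array([ 0.0021,  0.0004,  0.0016, -0.    ,  0.0016,  0.0004]), 'joint_torque': array([ -0.0002, -55.9843, -49.176 ,   0.0766,   0.0354,  -0.0001]), 'tool_pos': array([ 0.1788, -0.5722,  0.2176]), 'orientation': array([-3.1039, -0.4735,  0.0002]), 'force': array([ 0.0755,  0.8235, -0.1147]), 'wrist_torque': array([ 0.0192, -0.0316,  0.0156]), 'opening': 0.09324197733381698}
top 51.59356051062264 261.0398436079264 191.76778060368127
[0.3808 0.0299 1.3013]
case 0.78 [253.8 135.5] 4192
jack 0.86 [374.3 295.3] 2533
jack 0.7 [376.9 205.2] 1268
lift_point 0.98 [256.  134.5] 4261
lift_point 0.52 [385.7 223.9] 227
handle_pad 0.76 [399.9 320.7] 515
saddle_top 0.71 [348.7 264.9] 135
saddle_top 0.41 [367.7 176.7] 79
tumbler 0.72 [162.2 202.5] 745
bottle 0.67 [375.2 119.3] 637
tape_roll 0.8 [164.7 136.7] 499
tape_roll 0.34 [373.2 204.7] 1268
rail_face 0.67 [261.8 100.2] 1236
rail_face 0.66 [255.3 133. ] 4210
rail_face 0.4 [374.1 203.2] 1279
side 45.100430236165174 255.49570833197444 191.9105315130339
[-0.0206  1.068   0.8613]
case 0.77 [195.6 208.4] 3572
jack 0.88 [309.6 175.1] 985
jack 0.66 [373.6 199.9] 1124
jack 0.33 [152.5 263.7] 1192
lift_point 0.76 [198.8 208.8] 3574
saddle_top 0.7 [247.9 147.7] 682
saddle_top 0.57 [284.3 167.2] 41
tumbler 0.56 [221.9 267.5] 1704
bottle 0.63 [247.5 148.3] 645
tape_roll 0.71 [152.2 261.2] 1151
tape_roll 0.67 [195.5 210.5] 3573
rail_face 0.98 [152.1 218.3] 480
```

View pics/top0.png

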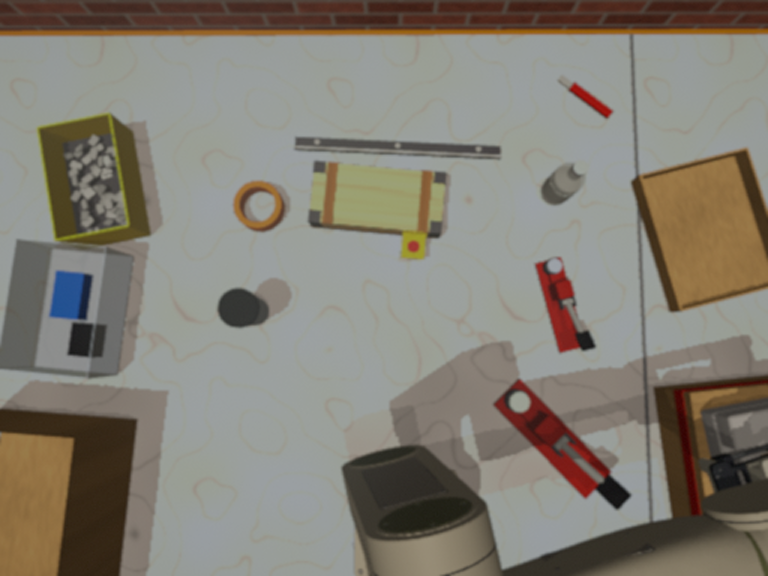

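View pics/side0.png

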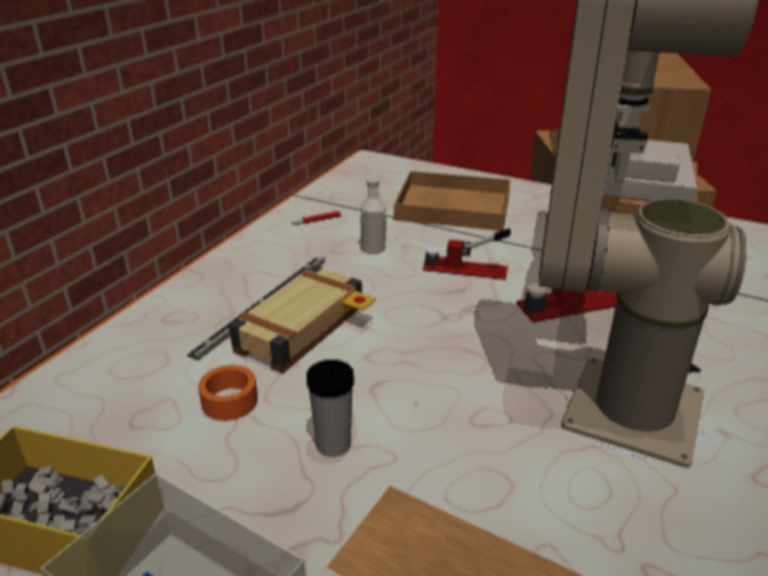

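```bash
python3 - <<'E'
from h import *
c=cam("top");im=cv2.cvtColor(c["pixels"],cv2.COLOR_RGB2BGR)
cv2.imwrite("pics/top_case.png",cv2.resize(im[80:190,185:345],None,fx=5,fy=5,interpolation=cv2.INTER_CUBIC))
cv2.imwrite("pics/top_jack.png",cv2.resize(im[160:245,340:420],None,fx=7,fy=7,interpolation=cv2.INTER_CUBIC))
E
```

```text
(no output)
```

View pics/top_case.png

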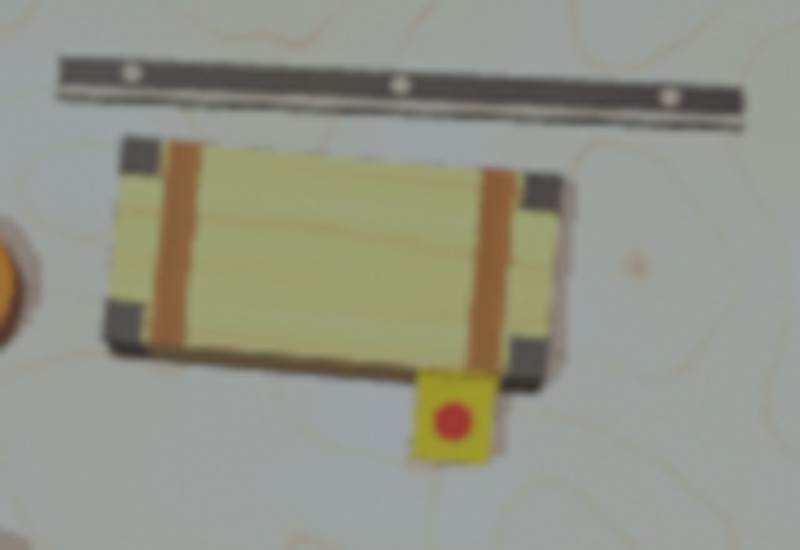

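View pics/top_jack.png

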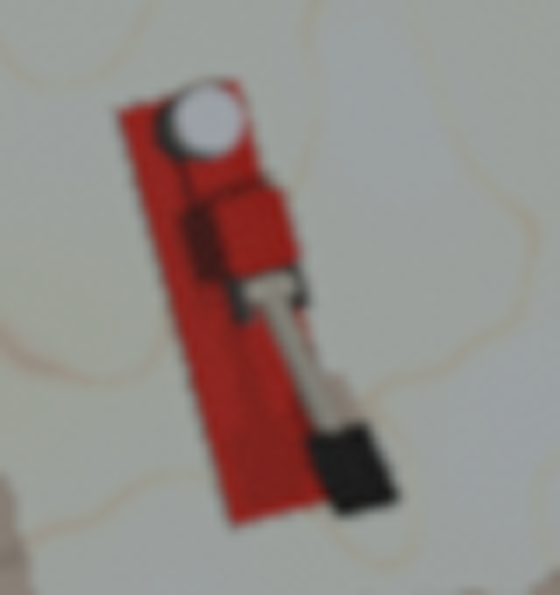

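```bash
python3 - <<'E'
from h import *
np.set_printoptions(precision=4,suppress=True)
c=cam("top")
C=lambda u,v:((u+.5)/5+185-.5,(v+.5)/5+80-.5); J=lambda u,v:((u+.5)/7+340-.5,(v+.5)/7+160-.5)
for z in(.07,.09):
    P=[ray(c,C(*p),z)[:2] for p in((122,137),(567,175),(545,378),(103,340))]
    print(z,np.array(P), [np.linalg.norm(P[i]-P[(i+1)%4]) for i in range(4)],np.mean(P,0), [np.degrees(np.arctan2(*(d)[::-1])) for d in (P[0]-P[3],P[1]-P[2],P[0]-P[1],P[3]-P[2])])
print("lift",ray(c,C(453,421),.062))
a,b=ray(c,C(57,100),.0),ray(c,C(744,130),.0);print("rail",a,b,np.linalg.norm(a-b),np.degrees(np.arctan2(*(a-b)[[0,1]])))
a,b=ray(c,C(57,91),.016),ray(c,C(744,121),.016);print("rail",a,b,np.linalg.norm(a-b))
print("sad",ray(c,J(206,120),.046),"pad",ray(c,J(352,468),.111))
print("base",[ray(c,J(*p),.008)[:2] for p in((120,108),(240,80),(232,525))])
print("block",np.mean([ray(c,J(*p),.072)[:2] for p in((210,198),(275,180),(300,262),(225,280))],0))
for k in("tumbler","bottle","tape_roll"):
    d=robot.trace("top",k)[0]; print(k,ray(c,d["uv"],{"tumbler":.157,"bottle":.1,"tape_roll":.048}[k]))
E
```

```text
0.07 [[ 0.7629  0.1936]
 [ 0.7373 -0.0885]
 [ 0.6072 -0.0732]
 [ 0.6322  0.2044]] [np.float64(0.28331929081780316), np.float64(0.1310873631693168), np.float64(0.2787968749143857), np.float64(0.13110385954330653)] [0.6849 0.0591] [np.float64(-4.7334223205595105), np.float64(-6.710220913580853), np.float64(84.82888199963142), np.float64(84.8412051890369)]
0.09 [[ 0.7567  0.191 ]
 [ 0.7316 -0.0866]
 [ 0.6035 -0.0715]
 [ 0.6281  0.2016]] [np.float64(0.2787172057722998), np.float64(0.1289580510707489), np.float64(0.2742682495423785), np.float64(0.12897427948657808)] [0.68   0.0586] [np.float64(-4.733422320559515), np.float64(-6.710220913580872), np.float64(84.8288819996314), np.float64(84.84120518903691)]
lift [ 0.5814 -0.0156  0.062 ]
rail [0.8102 0.2468 0.    ] [ 0.7881 -0.2144  0.    ] 0.46176751122077414 2.7419510406686416
rail [0.8111 0.2442 0.016 ] [ 0.7892 -0.2115  0.016 ] 0.4562812086946053
sad [ 0.5415 -0.3146  0.046 ] pad [ 0.3834 -0.3549  0.111 ]
base [array([ 0.5521, -0.2848]), array([ 0.5652, -0.3415]), array([ 0.3576, -0.3318])]
block [ 0.4889 -0.3267]
tumbler [0.4553 0.3161 0.157 ]
bottle [ 0.7225 -0.3319  0.1   ]
tape_roll [0.6915 0.335  0.048 ]
```

Emit:
jog_arm:
  commands:
    - [[0.1,0.1,0.06],[0,0,-0.02],1]
    - [[0.5,0.75,0.08],[0,0,-0.056],1]
    - [[0.5,0.75,0.08],[0,0,-0.056],1]
    - [[0.5,0.75,0.08],[0,0,-0.056],1]
    - [[0.5,0.75,0.08],[0,0,-0.056],1]
    - [[0.5,0.75,0.08],[0,0,-0.056],1]
    - [[0.5,0.75,0.08],[0,0,-0.056],1]
    - [[0.5,0.75,0.08],[0,0,-0.056],1]
    - [[0.5,0.75,0.08],[0,0,-0.056],1]
    - [[0.5,0.75,0.08],[0,0,-0.056],1]
  newtons: 30

```text
t: 2.5
tool_pos: [0.4802, -0.12, 0.2669]
orientation: [-3.14, 0.069, -0.001]
force: [-0.5, -0.8, -0.6]
opening: 0.0009
```

Emit:
jog_arm:
  commands:
    - [[0.14,0.33,0],[0,0,-0.001],1]
    - [[0.14,0.33,0],[0,0,-0.001],1]
    - [[0.14,0.33,0],[0,0,-0.001],1]
    - [[0.14,0.33,0],[0,0,-0.001],1]
    - [[0.14,0.33,-0.1],[0,0,-0.001],1]
    - [[0.14,0.33,-0.2],[0,0,-0.001],1]
    - [[0.14,0.33,-0.3],[0,0,-0.001],1]
    - [[0.14,0.33,-0.38],[0,0,-0.001],1]
    - [[0.14,0.33,-0.388],[0,0,-0.001],1]
    - [[0.14,0.33,-0.388],[0,0,-0.001],1]

```text
t: 3.75
tool_pos: [0.5651, 0.0774, 0.0355]
orientation: [-3.14, 0.08, -0.003]
force: [0.8, 0.4, 0.2]
opening: 0.0004
```

```bash
python3 - <<'E'
from h import *
for n in("top","side"): c=cam(n);save(c,n+"1")
E
```

```text
(no output)
```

View pics/top1.png

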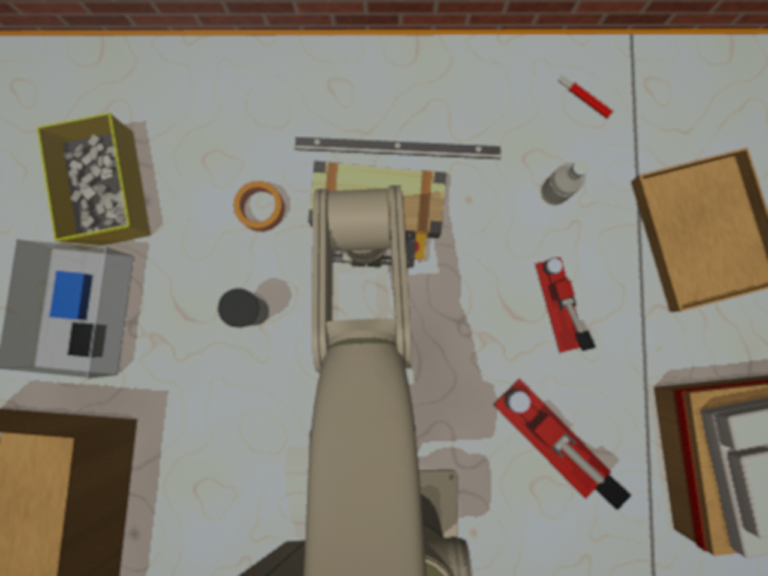

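View pics/side1.png

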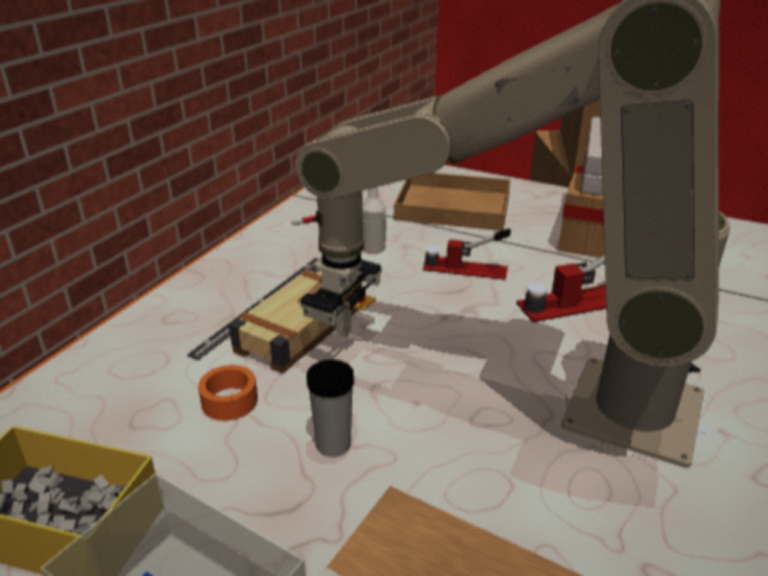

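Emit:
jog_arm:
  commands:
    - [[0.03,-0.001,0],[0,0,0],1]
    - [[0.05,-0.002,0],[0,0,0],1]
    - [[0.065,-0.003,0],[0,0,0],1]
    - [[0.075,-0.004,0],[0,0,0],1]
    - [[0.085,-0.004,0],[0,0,0],1]
    - [[0.095,-0.005,0],[0,0,0],1]
    - [[0.105,-0.005,0],[0,0,0],1]
    - [[0.115,-0.0055,0],[0,0,0],1]
    - [[0.125,-0.006,0],[0,0,0],1]
    - [[0.13,-0.006,0],[0,0,0],1]

```text
t: 5.1
tool_pos: [0.6428, 0.0743, 0.0369]
orientation: [-3.14, 0.08, -0.001]
force: [-10.7, -0.6, 8.2]
opening: 0.0009
```

```bash
python3 - <<'E'
from h import *
print(robot.read_state()['force'])
c=cam("top");im=cv2.cvtColor(c["pixels"],cv2.COLOR_RGB2BGR)
cv2.imwrite("pics/top2.png",cv2.resize(im[80:190,185:345],None,fx=5,fy=5,interpolation=cv2.INTER_CUBIC))
E
```

```text
[-10.66823466  -0.55847556   8.23164945]
```

View pics/top2.png

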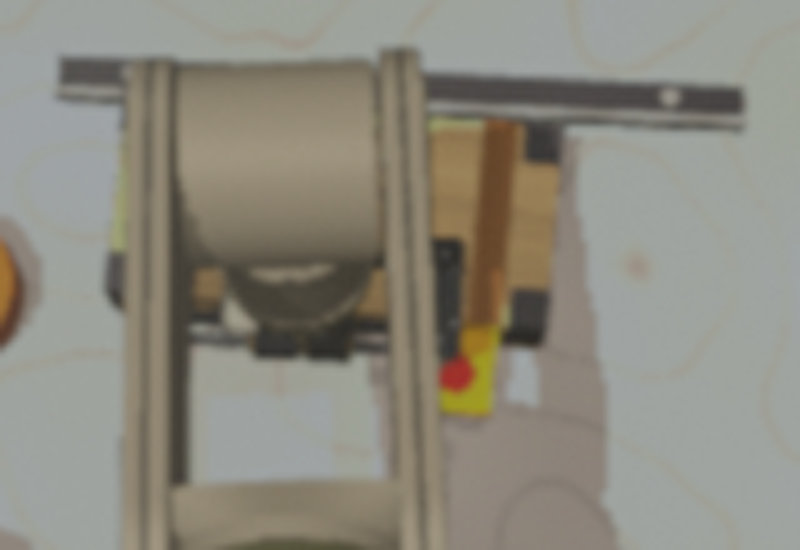

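```bash
python3 - <<'E'
from h import *
np.set_printoptions(precision=4,suppress=True)
c=cam("top")
C=lambda u,v:((u+.5)/5+185-.5,(v+.5)/5+80-.5)
n=np.array([.99886,-.0478])
P=[ray(c,C(*p),.07)[:2] for p in((563,123),(546,330),(104,283))]
print(P,[p@n for p in P],.7975)
print(ray(c,C(457,376),.062))
s=robot.read_state();print(s);c=cam("wrist");save(c,"w2")
E
```

```text
[array([ 0.7711, -0.0864]), array([ 0.6377, -0.0742]), array([0.6687, 0.2042])] [np.float64(0.7743636717495304), np.float64(0.6405507285778489), np.float64(0.6581553699292297)] 0.7975
[ 0.6101 -0.0183  0.062 ]
{'t': 5.2, 'q': array([0.0355, 0.4008, 1.5119, 0.0006, 1.2271, 1.6569]), 'dq': array([ 0.0025, -0.0045,  0.0059, -0.0019, -0.005 , -0.0019]), 'joint_torque': array([ -0.5236, -63.051 , -46.2516,  -0.0655,  -2.4432,  -0.1015]), 'tool_pos': array([0.6432, 0.0742, 0.037 ]), 'orientation': array([-3.1399,  0.0798, -0.0028]), 'force': array([-7.1093,  0.1607,  5.281 ]), 'wrist_torque': array([-0.0293,  1.0735, -0.0978]), 'opening': 0.00025450625707939265}
```

View pics/w2.png

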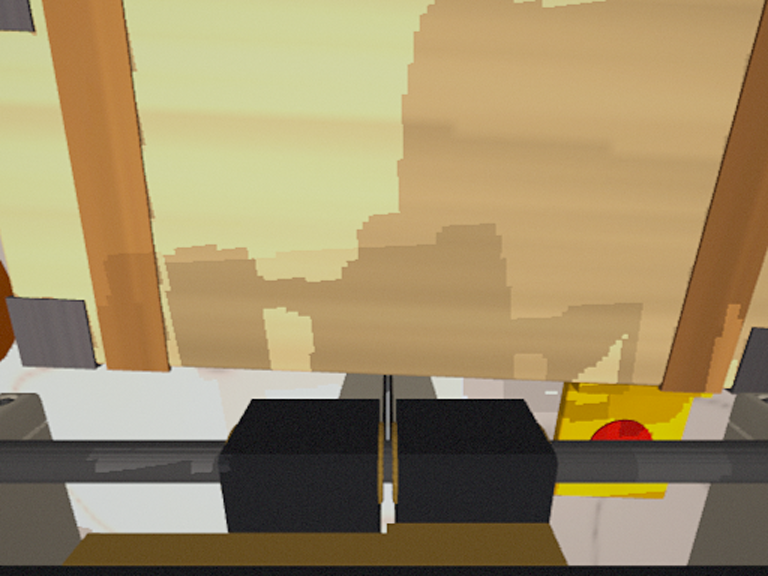

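Emit:
jog_arm:
  commands:
    - [[0.01,-0.0005,0],[0,0,0],1]
    - [[0.017,-0.001,0],[0,0,0],1]
    - [[0.022,-0.001,0],[0,0,0],1]
    - [[0.026,-0.001,0],[0,0,0],1]
    - [[0.029,-0.0015,0],[0,0,0],1]

```text
t: 5.88
tool_pos: [0.6567, 0.0729, 0.0367]
orientation: [3.14, -0.08, -0.011]
force: [-22.5, -3.6, 18.1]
opening: 0.0007
```

```bash
python3 - <<'E'
from h import *
print(robot.read_state()['force'])
c=cam("top");im=cv2.cvtColor(c["pixels"],cv2.COLOR_RGB2BGR)
cv2.imwrite("pics/top3.png",cv2.resize(im[80:190,185:345],None,fx=5,fy=5,interpolation=cv2.INTER_CUBIC))
E
```

```text
[-22.4831693   -3.61882124  18.07779184]
```

View pics/top3.png

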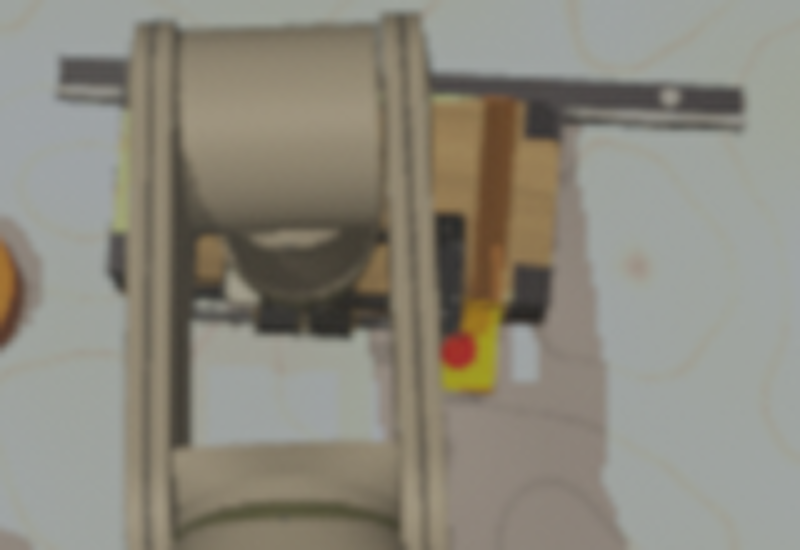

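```bash
python3 - <<'E'
from h import *
np.set_printoptions(precision=4,suppress=True)
c=cam("top");s=robot.read_state();print(s['force'],s['tool_pos'],s['wrist_torque'])
im=cv2.cvtColor(c["pixels"],cv2.COLOR_RGB2BGR)
cv2.imwrite("pics/top3b.png",cv2.resize(im[90:150,200:310],None,fx=7,fy=7,interpolation=cv2.INTER_CUBIC))
c=cam("side");im=cv2.cvtColor(c["pixels"],cv2.COLOR_RGB2BGR)
cv2.imwrite("pics/side3b.png",cv2.resize(im[160:260,115:255],None,fx=5.5,fy=5.5,interpolation=cv2.INTER_CUBIC))
E
```

```text
[-18.8774  -3.3784  15.0407] [0.657  0.0727 0.0368] [-0.6915  2.9875 -0.3249]
```

View pics/top3b.png

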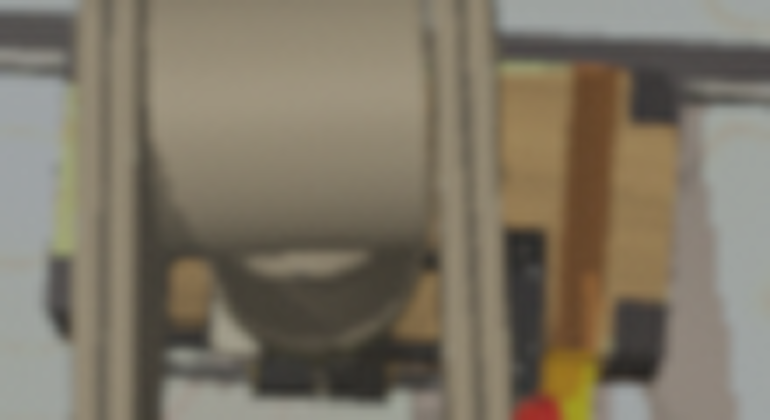

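View pics/side3b.png

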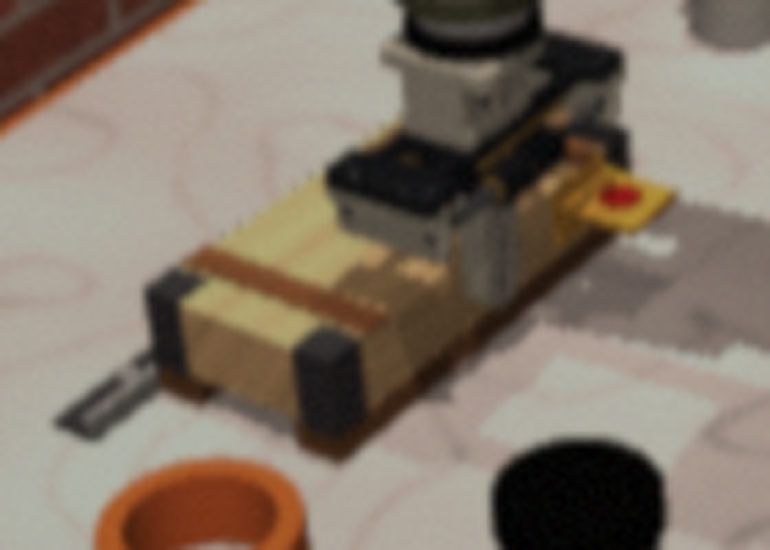

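```bash
cat >> h.py <<'E'
n=np.array([.99886,-.0478])
def crop(x0,y0,k): return lambda u,v:((u+.5)/k+x0-.5,(v+.5)/k+y0-.5)
E
python3 - <<'E'
from h import *
np.set_printoptions(precision=4,suppress=True)
c=cam("top");C=crop(200,90,7)
for p in((682,72),(664,357),(48,258)):
    P=ray(c,C(*p),.07)[:2];print(P,P@n)
E
```

```text
[ 0.7853 -0.0859] 0.7884711063340554
[ 0.6538 -0.0763] 0.6566980074389883
[0.7001 0.2012] 0.689646506353474
```

```bash
python3 - <<'E'
from h import *
np.set_printoptions(precision=4,suppress=True)
c=cam("top");C=crop(200,90,7)
for p in((682,72),(664,357),(46,312)):
    P=ray(c,C(*p),.07)[:2];print(P,P@n)
E
```

```text
[ 0.7853 -0.0859] 0.7884711063340554
[ 0.6538 -0.0763] 0.6566980074389883
[0.6753 0.2019] 0.6648473947504497
```

Emit:
jog_arm:
  commands:
    - [[0.006,0,0.004],[0,0,0],1]
    - [[0.01,-0.0005,0.006],[0,0,0],1]
    - [[0.014,-0.0005,0.006],[0,0,0],1]
    - [[0.016,-0.001,0.006],[0,0,0],1]
    - [[0.018,-0.001,0.006],[0,0,0],1]
    - [[0.018,-0.001,0.006],[0,0,0],1]

```text
t: 6.88
tool_pos: [0.6607, 0.0711, 0.037]
orientation: [3.137, -0.08, -0.034]
force: [-24.4, -4.8, 8.2]
opening: 0.0002
```

```bash
python3 - <<'E'
from h import *
print(robot.read_state()['force'])
c=cam("top");im=cv2.cvtColor(c["pixels"],cv2.COLOR_RGB2BGR)
cv2.imwrite("pics/top4.png",cv2.resize(im[90:150,200:310],None,fx=7,fy=7,interpolation=cv2.INTER_CUBIC))
E
```

```text
[-24.44894901  -4.78104995   8.18628881]
```

View pics/top4.png

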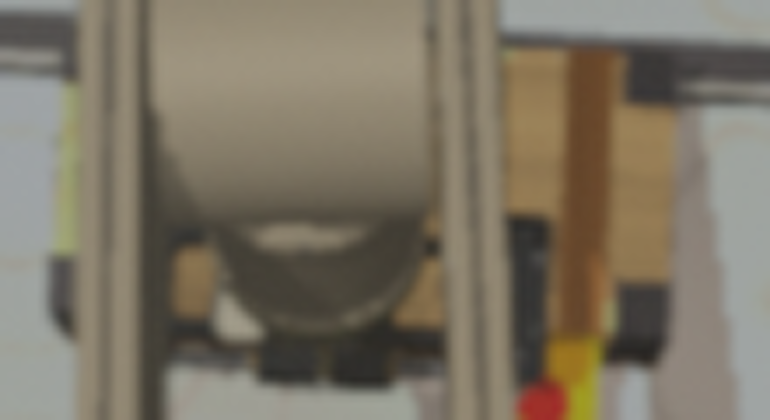

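Emit:
jog_arm:
  commands:
    - [[0.006,0,0],[0,0,0],1]
    - [[0.01,-0.0005,0],[0,0,0],1]
    - [[0.012,-0.0005,0],[0,0,0],1]
    - [[0.012,-0.0005,0],[0,0,0],1]

```text
t: 7.42
tool_pos: [0.6603, 0.0711, 0.0361]
orientation: [3.136, -0.079, -0.06]
force: [-38.8, -1.7, 25.8]
opening: 0.0006
```

Emit:
jog_arm:
  commands:
    - [[-0.01,0,0],[0,0,0],1]
    - [[-0.02,0.001,0],[0,0,0],1]
    - [[-0.06,0.003,0],[0,0,0],1]
    - [[-0.1,0.003,0],[0,0,0],1]
    - [[-0.13,0,0.08],[0,0,0],1]
    - [[-0.15,-0.1,0.18],[0,0,0],1]
    - [[-0.15,-0.2,0.28],[0,0,0],0]
    - [[-0.18,-0.3,0.3],[0,0,0],-1]
    - [[-0.2,-0.4,0.3],[0,0,0.02],-1]
    - [[-0.2,-0.45,0.3],[0,0,0.044],-1]

```text
t: 8.68
tool_pos: [0.5409, -0.1963, 0.2172]
orientation: [3.11, 0.361, -0.055]
force: [0.4, 0.1, -0.3]
opening: 0.0361
```

```bash
python3 - <<'E'
from h import *
print(robot.read_state()['force'])
c=cam("top");im=cv2.cvtColor(c["pixels"],cv2.COLOR_RGB2BGR);save(c,"top5full")
cv2.imwrite("pics/top5.png",cv2.resize(im[80:190,185:345],None,fx=5,fy=5,interpolation=cv2.INTER_CUBIC))
E
```

```text
[ 0.41731405  0.11257188 -0.29473463]
```

View pics/top5.png

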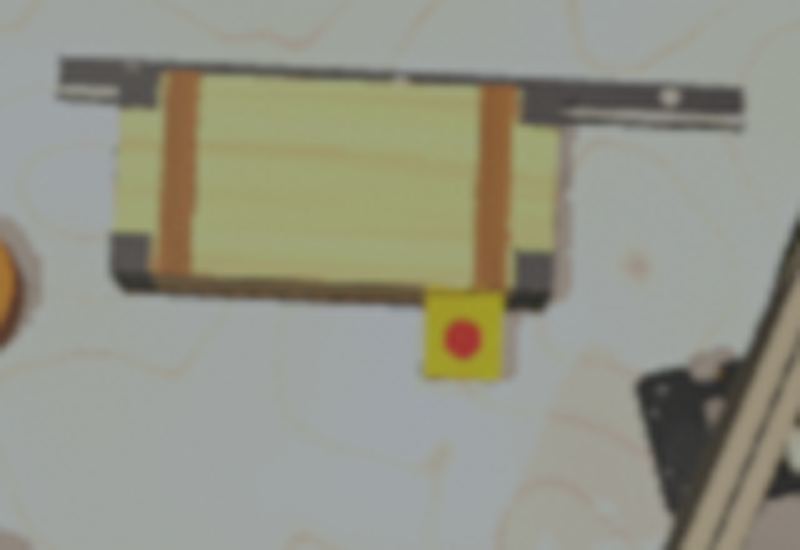

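View pics/top5full.png

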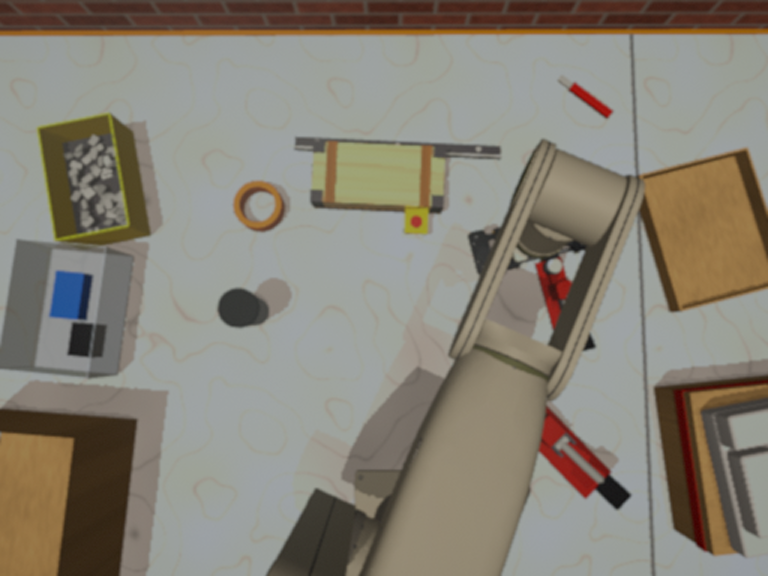

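```bash
cat >> h.py <<'E'
def down(yaw): # tool y at angle yaw-90 deg
    a=np.radians(yaw-90);y=np.array([np.cos(a),np.sin(a),0]);z=np.array([0,0,-1.]);return np.column_stack([np.cross(y,z),y,z])
def go(p,yaw,s=None):
    s=s or robot.read_state()
    t=(R.from_matrix(down(yaw))*R.from_rotvec(s["orientation"]).inv()).as_rotvec()
    return np.round((np.array(p)-s["tool_pos"])/.6,4),np.round(t/2/np.pi,4)
E
python3 - <<'E'
from h import *
np.set_printoptions(precision=4,suppress=True)
c=cam("top");C=crop(185,80,5)
for p in((117,274),(548,292)):
    P=ray(c,C(*p),.07)[:2];print(P,P@n)
print(ray(c,C(462,339),.062))
s=robot.read_state();print(s['tool_pos'])
yw=13.5
print(go([.488,-.3275,.15],yw,s),go([.488,-.3275,.030],yw,s))
# exact jack fit via reprojection: check
g=np.array([.488,-.3275]);x=np.array([np.cos(np.radians(yw)),np.sin(np.radians(yw))])
E
```

```text
[0.6744 0.196 ] 0.66428517016736
[ 0.662  -0.0757] 0.6648922275553978
[ 0.6338 -0.0216  0.062 ]
[ 0.5401 -0.2003  0.2169]
(array([-0.0868, -0.212 , -0.1114]), array([ 0.0026, -0.0055,  0.0015])) (array([-0.0868, -0.212 , -0.3114]), array([ 0.0026, -0.0055,  0.0015]))
```

Emit:
jog_arm:
  commands:
    - [[-0.087,-0.212,0],[0.0026,-0.0055,0.0015],-1]
    - [[-0.087,-0.212,0],[0.0026,-0.0055,0.0015],-1]
    - [[-0.087,-0.212,-0.05],[0.0026,-0.0055,0.0015],-1]
    - [[-0.087,-0.212,-0.09],[0.0026,-0.0055,0.0015],-1]
    - [[-0.087,-0.212,-0.1],[0.0026,-0.0055,0.0015],-1]
    - [[-0.087,-0.212,-0.1],[0.0026,-0.0055,0.0015],-1]

```text
t: 9.52
tool_pos: [0.4882, -0.3269, 0.1569]
orientation: [3.12, 0.369, 0.0]
force: [0.9, 0.0, 1.3]
opening: 0.0929
```

```bash
python3 - <<'E'
from h import *
np.set_printoptions(precision=4,suppress=True)
s=robot.read_state();c=cam("wrist");save(c,"w6");print(s['tool_pos'],s['orientation'],s['opening'])
g=np.array([.488,-.3275]);yw=np.radians(13.5)
x=np.array([np.cos(yw),np.sin(yw)]);y=np.array([-x[1],x[0]])
for nm,a,b,z in(("sad",.055,0,.046),("blk++",.018,.017,.072),("blk+-",.018,-.017,.072),("blk-+",-.018,.017,.072),("pad",-.106,0,.111),("FL",.073,.03,.008),("FR",.073,-.03,.008)):
    print(nm,proj(c,[*(g+a*x+b*y),z],s)*1.5)
E
```

```text
[ 0.4882 -0.3269  0.1569] [3.1198 0.3694 0.0003] 0.09285615508203787
sad [386.5289 205.8655]
blk++ [359.4571 269.7916]
blk+- [413.516  269.7954]
blk-+ [360.5602 323.1065]
pad [386.4695 476.6341]
FL [345.9295 175.9115]
FR [427.2784 175.914 ]
```

View pics/w6.png

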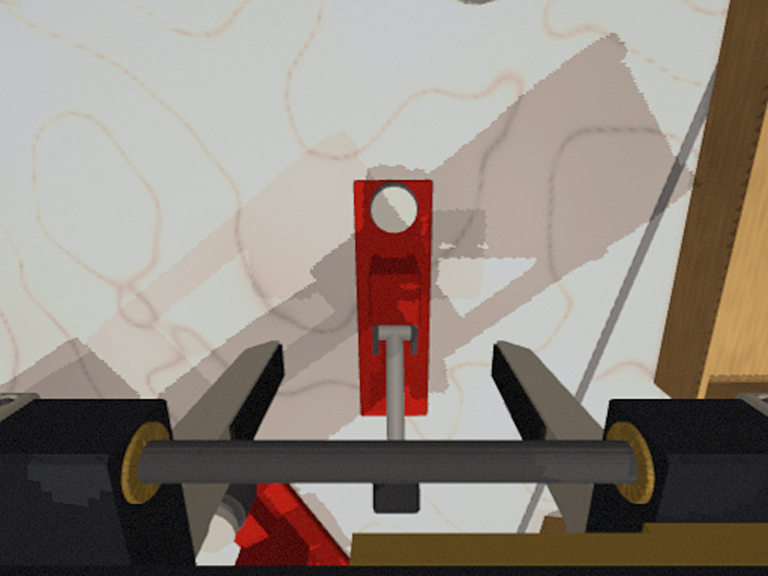

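Emit:
jog_arm:
  commands:
    - [[-0.002,-0.009,-0.04],[0,0,0],-1]
    - [[-0.002,-0.009,-0.1],[0,0,0],-1]
    - [[-0.002,-0.009,-0.16],[0,0,0],-1]
    - [[-0.002,-0.009,-0.2],[0,0,0],-1]
    - [[-0.002,-0.009,-0.208],[0,0,0],-1]
    - [[-0.002,-0.009,-0.208],[0,0,0],0]
    - [[-0.002,-0.009,-0.208],[0,0,0],1]
    - [[-0.002,-0.009,-0.208],[0,0,0],1]
    - [[-0.002,-0.009,-0.208],[0,0,0],1]
    - [[-0.002,-0.009,-0.208],[0,0,0],1]
  newtons: 40

```text
t: 10.82
tool_pos: [0.4875, -0.3327, 0.0332]
orientation: [3.118, 0.37, 0.002]
force: [-0.5, -0.3, -0.2]
opening: 0.0477
```

```bash
python3 - <<'E'
from h import *
s=robot.read_state();c=cam("wrist");save(c,"w7");print(s['tool_pos'],s['orientation'],s['opening'])
c=cam("side");save(c,"s7")
E
```

```text
[ 0.48752189 -0.33273613  0.03322974] [3.11844017e+00 3.69609738e-01 2.14707426e-03] 0.047740834137357344
```

View pics/w7.png

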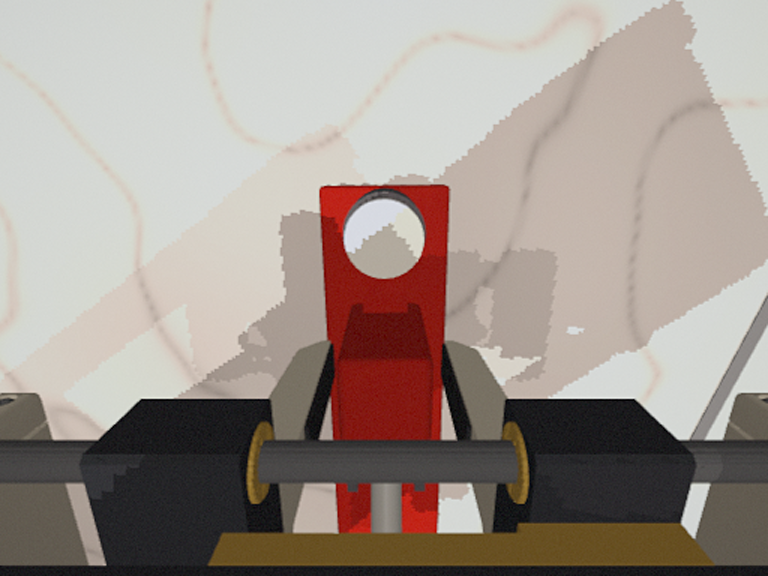

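View pics/s7.png

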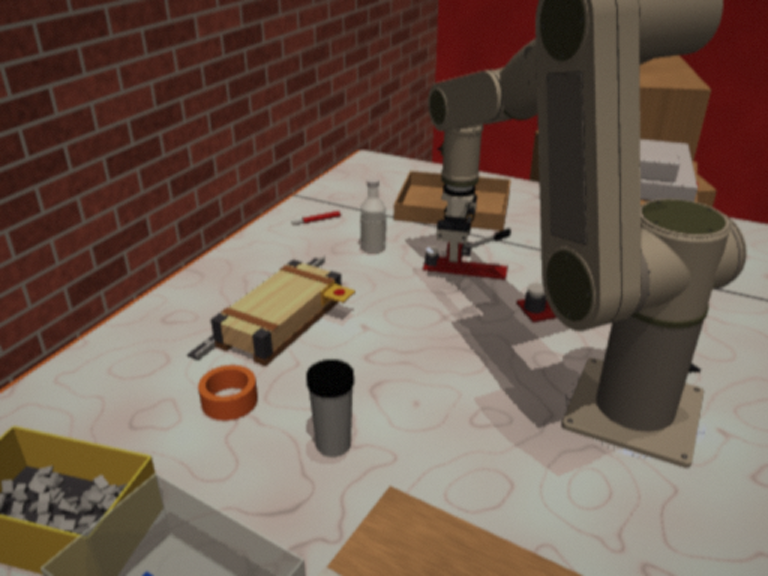

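Emit:
jog_arm:
  commands:
    - [[0,0,0],[0,0,0],1]
    - [[0,0,0],[0,0,0],1]
    - [[0,0,0],[0,0,0],1]
    - [[0,0,0.02],[0,0,0],1]
    - [[0,0,0.06],[0,0,0],1]
    - [[0,0,0.12],[0,0,0],1]
    - [[0,0,0.2],[0,0,0],1]
    - [[0,0,0.28],[0,0,0],1]
    - [[0,0,0.33],[0,0,0],1]
    - [[0,0,0.33],[0,0,0],1]
  newtons: 50

```text
t: 12.18
tool_pos: [0.4884, -0.3339, 0.2337]
orientation: [3.115, 0.369, 0.007]
force: [0.1, -0.8, -9.7]
opening: 0.0338
```

```bash
python3 - <<'E'
from h import *
s=robot.read_state();c=cam("wrist");save(c,"w8");print(s['tool_pos'],s['orientation'],s['opening'],s['force'])
for d in robot.trace("wrist","saddle_top"): 
    ys,xs=np.nonzero(d["pixels"]);print(d["p"],d["uv"],xs.min(),xs.max(),ys.min(),ys.max())
c=cam("side");save(c,"s8")
print(go([.489,-.0147,s['tool_pos'][2]],-2.74,s))
E
```

```text
[ 0.48838559 -0.33387367  0.23368831] [3.11485275 0.36864614 0.0069539 ] 0.033797852587083614 [ 0.12083074 -0.84478989 -9.66281859]
0.93 [258.6, 160.7] 232 284 132 185
(array([0.001, 0.532, 0.   ]), array([ 0.0008,  0.0007, -0.0451]))
```

View pics/w8.png

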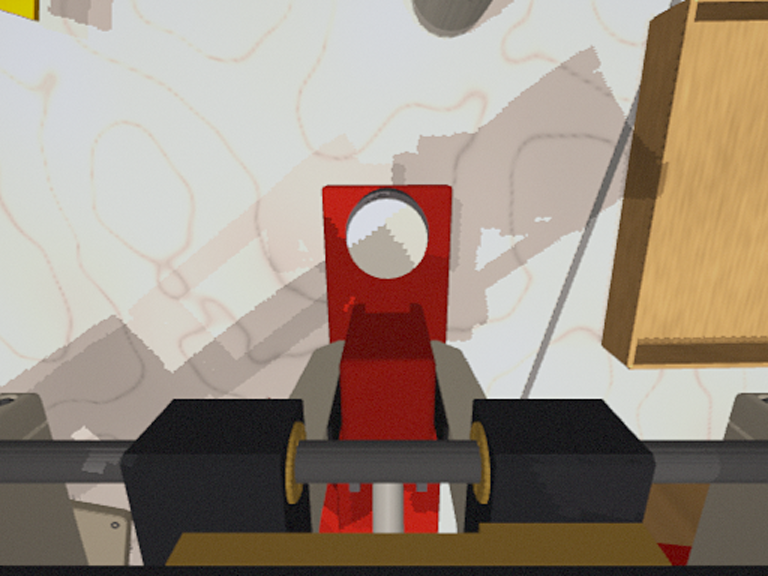

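View pics/s8.png

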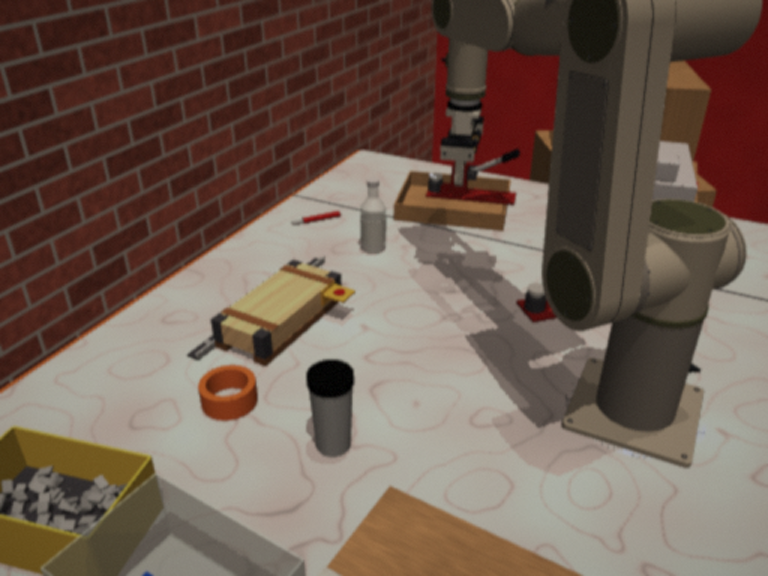

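```bash
python3 - <<'E'
from h import *
s=robot.read_state();c=cam("wrist")
zt=s['tool_pos'][2]+.046-.0332
Rm=R.from_rotvec(s['orientation']).as_matrix()
for uv in((258,158),(258,157.3)):
    P=ray(c,uv,zt,s); print(P, Rm.T@(P-s['tool_pos']))
E
```

```text
[ 0.54026618 -0.31983256  0.24073321] [ 0.05537526  0.00090209 -0.01290092]
[ 0.54065086 -0.31974024  0.24073321] [ 0.05577086  0.00090216 -0.01290162]
```

Emit:
jog_arm:
  commands:
    - [[0,0.08,0],[0,0,-0.01],1]
    - [[0.001,0.18,0],[0.001,0.001,-0.03],1]
    - [[0.001,0.28,0],[0.001,0.001,-0.045],1]
    - [[0.001,0.38,0],[0.001,0.001,-0.045],1]
    - [[0.001,0.46,0],[0.001,0.001,-0.045],1]
    - [[0.001,0.51,0],[0.001,0.001,-0.045],1]
    - [[0.001,0.532,0],[0.001,0.001,-0.045],1]
    - [[0.001,0.532,0],[0.001,0.001,-0.045],1]
    - [[0.001,0.532,-0.06],[0.001,0.001,-0.045],1]
    - [[0.001,0.532,-0.12],[0.001,0.001,-0.045],1]

```text
t: 13.62
tool_pos: [0.4869, -0.0139, 0.1547]
orientation: [-3.132, 0.075, 0.011]
force: [0.1, 0.6, -10.9]
opening: 0.0337
```

```bash
python3 - <<'E'
from h import *
s=robot.read_state();c=cam("wrist");save(c,"w9");print(s['tool_pos'],s['orientation'],s['opening'],s['force'])
c=cam("top");save(c,"t9")
E
```

```text
[ 0.48691248 -0.01394442  0.15470516] [-3.13175021  0.07549682  0.01082045] 0.03369946069058578 [  0.07611679   0.63953945 -10.91314541]
```

View pics/w9.png

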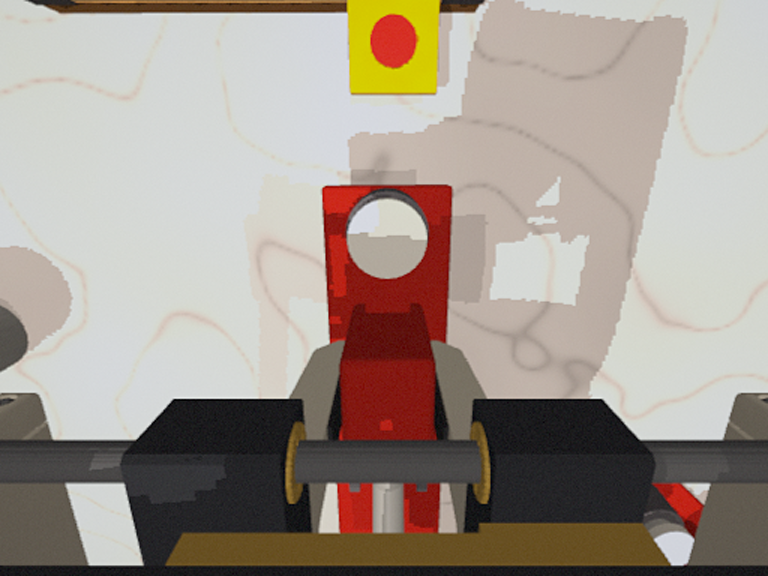

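View pics/t9.png

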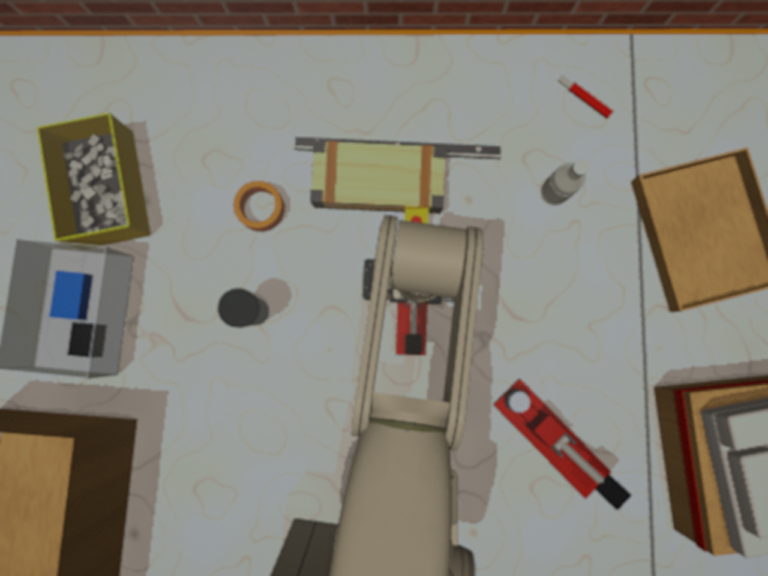

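```bash
python3 - <<'E'
from h import *
np.set_printoptions(precision=4,suppress=True)
s=robot.read_state();c=cam("wrist")
P=ray(c,(262.3,27.3),.062,s);print("lift",P)
Q=ray(c,(258,157.8),s['tool_pos'][2]+.0128,s);print("sad",Q,P-Q)
nx=np.array([.99886,-.0478,0]);g=np.array([.489,-.0147,.0334]);print(go(g,-2.74,s))
E
```

```text
lift [ 0.6258 -0.0242  0.062 ]
sad [ 0.5389 -0.0175  0.1631] [ 0.0869 -0.0067 -0.1011]
(array([ 0.0103, -0.0023, -0.1948]), array([-0.0017, -0.0027,  0.0001]))
```

Emit:
jog_arm:
  commands:
    - [[0.01,-0.002,-0.05],[-0.0017,-0.0027,0],1]
    - [[0.01,-0.002,-0.1],[-0.0017,-0.0027,0],1]
    - [[0.01,-0.002,-0.15],[-0.0017,-0.0027,0],1]
    - [[0.01,-0.002,-0.18],[-0.0017,-0.0027,0],1]
    - [[0.01,-0.002,-0.195],[-0.0017,-0.0027,0],1]
    - [[0.01,-0.002,-0.195],[-0.0017,-0.0027,0],1]

```text
t: 14.52
tool_pos: [0.4908, -0.0148, 0.0365]
orientation: [3.14, -0.076, 0.006]
force: [-0.2, -0.0, -10.0]
opening: 0.0336
```

```bash
python3 - <<'E'
from h import *
s=robot.read_state();c=cam("wrist");save(c,"w10");print(s['tool_pos'],s['orientation'],s['opening'],s['force'])
E
```

```text
[ 0.49075578 -0.01477538  0.03651704] [ 3.14032279 -0.07617537  0.00566854] 0.0335849097663834 [-2.42067043e-01 -6.44637039e-03 -9.96725348e+00]
```

View pics/w10.png

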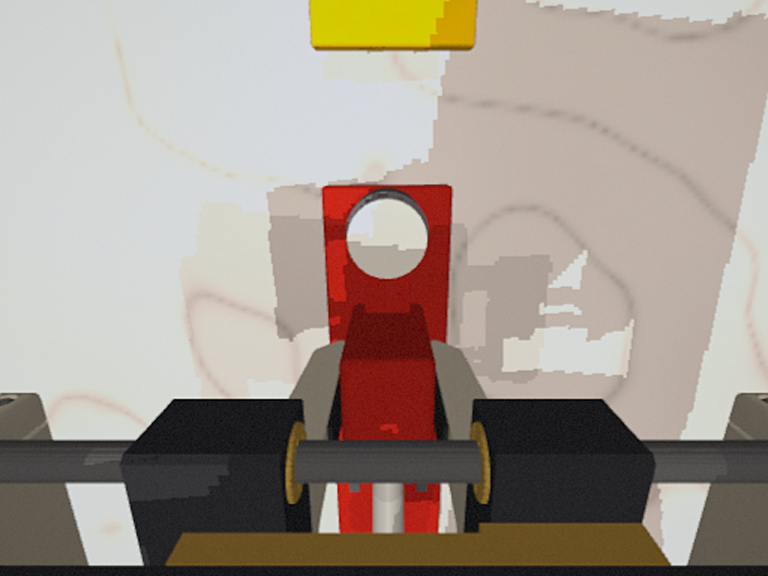

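```bash
python3 - <<'E'
from h import *
np.set_printoptions(precision=4,suppress=True)
s=robot.read_state();c=cam("wrist")
nx=np.array([.99886,-.0478,0]);ny=np.array([.0478,.99886,0])
a=ray(c,(310/1.5,45/1.5),.062,s);b=ray(c,(476/1.5,45/1.5),.062,s);P=(a+b)/2;print(a,b,np.linalg.norm(a-b))
Q=ray(c,(258,157.8),s['tool_pos'][2]+.0128,s)
L=P+.026*nx;print("lift",L,"sad",Q,"fwd",(L-Q)@nx,"lat",(L-Q)@ny)
L2=np.array([.6338,-.0216,0]);print("top: fwd",(L2-Q)@nx,(L2-Q)@ny)
E
```

```text
[0.6084 0.0016 0.062 ] [ 0.606  -0.0487  0.062 ] 0.0504501267258358
lift [ 0.6332 -0.0248  0.062 ] sad [ 0.5468 -0.0188  0.0499] fwd 0.08659647043587608 lat -0.0018717259676367184
top: fwd 0.08708053775117919 0.0013464490201809463
```

Emit:
jog_arm:
  commands:
    - [[0.03,-0.002,0],[0,0,0],1]
    - [[0.06,-0.004,0],[0,0,0],1]
    - [[0.09,-0.006,0],[0,0,0],1]
    - [[0.115,-0.007,0],[0,0,0],1]
    - [[0.135,-0.008,0],[0,0,0],1]
    - [[0.145,-0.009,0],[0,0,0],1]
    - [[0.145,-0.009,0],[0,0,0],1]

```text
t: 15.5
tool_pos: [0.5787, -0.0202, 0.0375]
orientation: [3.14, -0.076, 0.008]
force: [-0.5, -0.6, -10.6]
opening: 0.034
```

```bash
python3 - <<'E'
from h import *
s=robot.read_state();c=cam("wrist");save(c,"w11");print(s['tool_pos'],s['orientation'],s['opening'],s['force'])
c=cam("side");im=cv2.cvtColor(c["pixels"],cv2.COLOR_RGB2BGR)
cv2.imwrite("pics/s11.png",cv2.resize(im[130:250,130:290],None,fx=5,fy=5,interpolation=cv2.INTER_CUBIC))
g=np.array([.4908,-.0148])+.087*n-.001*np.array([.0478,.99886]);print(g,go([*g,.033],-2.74,s))
E
```

```text
[ 0.57867264 -0.02019266  0.03750703] [ 3.14013913 -0.07584006  0.00844824] 0.03398547821880993 [ -0.47156484  -0.64897988 -10.57373506]
[ 0.57765302 -0.01995746] (array([-0.0017,  0.0004, -0.0075]), array([0.0001, 0.0009, 0.0001]))
```

View pics/w11.png

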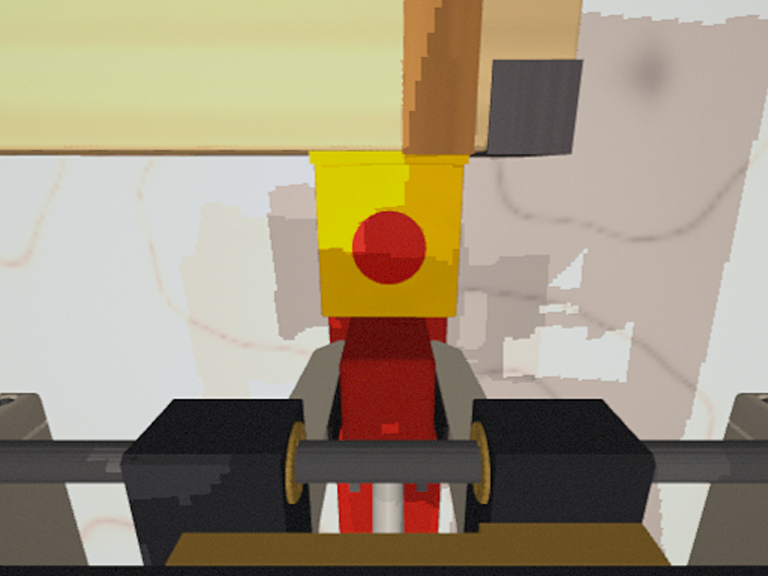

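View pics/s11.png

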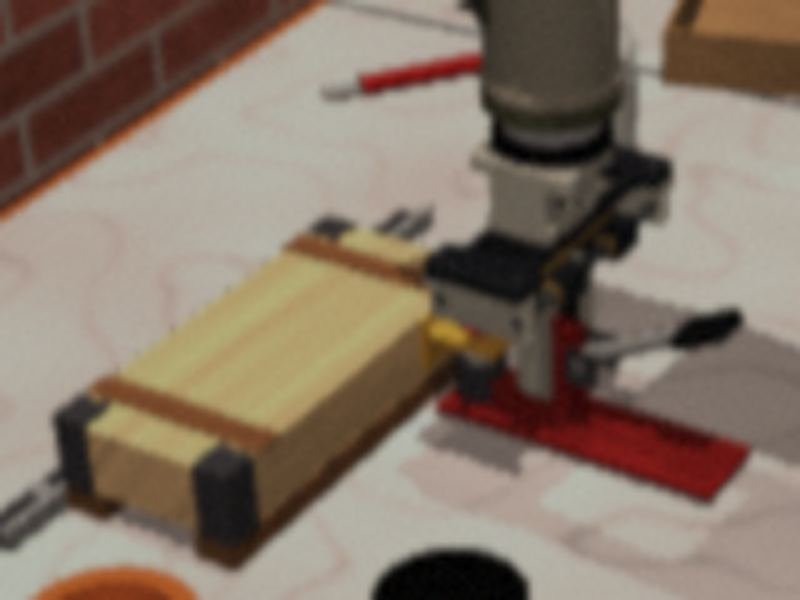

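```bash
python3 - <<'E'
from h import *
np.set_printoptions(precision=4,suppress=True)
s=robot.read_state();c=cam("wrist")
m=(c["pixels"][...,0]>120)&(c["pixels"][...,1]<70)&(c["pixels"][...,2]<80)
m[:135]=0;m[195:]=0;ys,xs=np.nonzero(m);print(xs.min(),xs.max(),ys.min(),ys.max())
for uv in((389/1.5,247.5/1.5),):
    P=ray(c,uv,.062,s);Q=ray(c,(258,157.8),s['tool_pos'][2]+.0128,s);d=P-Q
    print(P,Q,d[:2]@n,d[:2]@np.array([.0478,.99886]))
E
```

```text
235 283 139 187
[ 0.6317 -0.0247  0.062 ] [ 0.6335 -0.0241  0.05  ] -0.0017609892297673598 -0.0006981096123112189
```

Emit:
jog_arm:
  commands:
    - [[-0.003,-0.001,-0.002],[0,0.001,0],1]
    - [[-0.003,-0.001,-0.005],[0,0.001,0],1]
    - [[-0.003,-0.001,-0.0075],[0,0.001,0],1]
    - [[-0.003,-0.001,-0.0085],[0,0.001,0],1]
    - [[-0.003,-0.001,-0.0085],[0,0.001,0],1]

```text
t: 16.27
tool_pos: [0.5759, -0.0208, 0.033]
orientation: [3.14, -0.076, -0.003]
force: [-6.9, -0.4, 0.7]
opening: 0.0337
```

```bash
python3 - <<'E'
from h import *
np.set_printoptions(precision=4,suppress=True)
s=robot.read_state();c=cam("wrist")
print(s['tool_pos'],s['orientation'],s['force'])
m=(c["pixels"][...,0]>120)&(c["pixels"][...,1]<70)&(c["pixels"][...,2]<80)
m[:135]=0;m[195:]=0;ys,xs=np.nonzero(m);print(xs.min(),xs.max(),ys.min(),ys.max())
uv=((xs.min()+xs.max())/2,(ys.min()+ys.max())/2)
P=ray(c,uv,.062,s);Q=ray(c,(258,157.8),s['tool_pos'][2]+.0128,s);d=P-Q
print(P,Q,d[:2]@n,d[:2]@np.array([.0478,.99886]))
E
```

```text
[ 0.5759 -0.0208  0.033 ] [ 3.14   -0.0756 -0.0032] [-6.8629 -0.3954  0.6857]
233 282 137 186
[ 0.6326 -0.0245  0.062 ] [ 0.6317 -0.0248  0.0458] 0.0009459360437828626 0.000256285772826421
```

Emit:
jog_arm:
  commands:
    - [[0,0,0],[0,0,0],0.2]
    - [[0,0,0],[0,0,0],0]
    - [[0,0,0],[0,0,0],0]
    - [[0,0,0.01],[0,0,0],-0.3]
    - [[0,0,0.06],[0,0,0],-0.3]
    - [[0,0,0.12],[0,0,0],-0.3]
    - [[0,0,0.2],[0,0,0],0]
    - [[-0.08,0.002,0.23],[0,0,0],1]
    - [[-0.16,0.007,0.23],[0,0,0],1]
    - [[-0.18,0.009,0.23],[0,0,0],1]

```text
t: 17.58
tool_pos: [0.4662, -0.0152, 0.1713]
orientation: [3.14, -0.076, -0.003]
force: [-0.1, 0.0, 0.6]
opening: 0.0252
```

```bash
python3 - <<'E'
from h import *
s=robot.read_state();c=cam("wrist");save(c,"w12");print(s['tool_pos'],s['orientation'],s['opening'],s['force'])
c=cam("side");im=cv2.cvtColor(c["pixels"],cv2.COLOR_RGB2BGR)
cv2.imwrite("pics/s12.png",cv2.resize(im[130:250,130:290],None,fx=5,fy=5,interpolation=cv2.INTER_CUBIC))
c=cam("top");im=cv2.cvtColor(c["pixels"],cv2.COLOR_RGB2BGR)
cv2.imwrite("pics/t12.png",cv2.resize(im[80:250,185:345],None,fx=3.5,fy=3.5,interpolation=cv2.INTER_CUBIC))
E
```

```text
[ 0.46617433 -0.01516244  0.17128568] [ 3.13992987e+00 -7.57451205e-02 -2.85932414e-03] 0.025187524794990604 [-0.09364212  0.01610502  0.6017229 ]
```

View pics/w12.png

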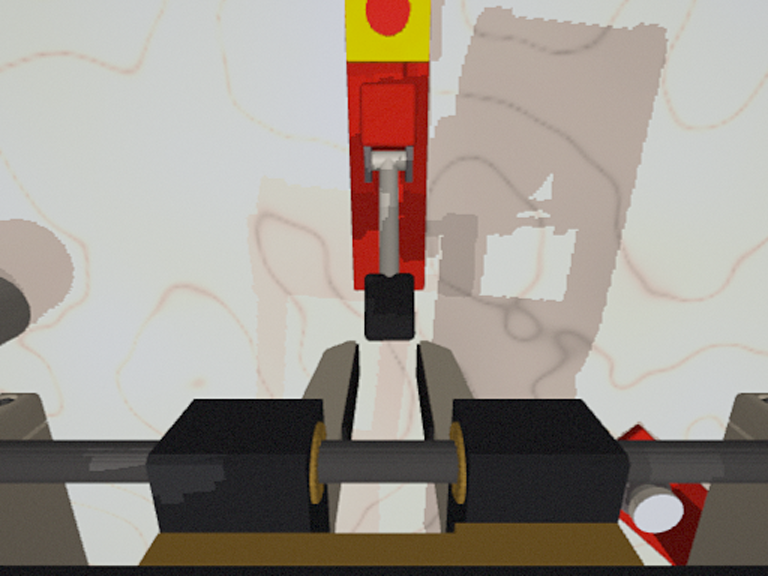

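View pics/s12.png

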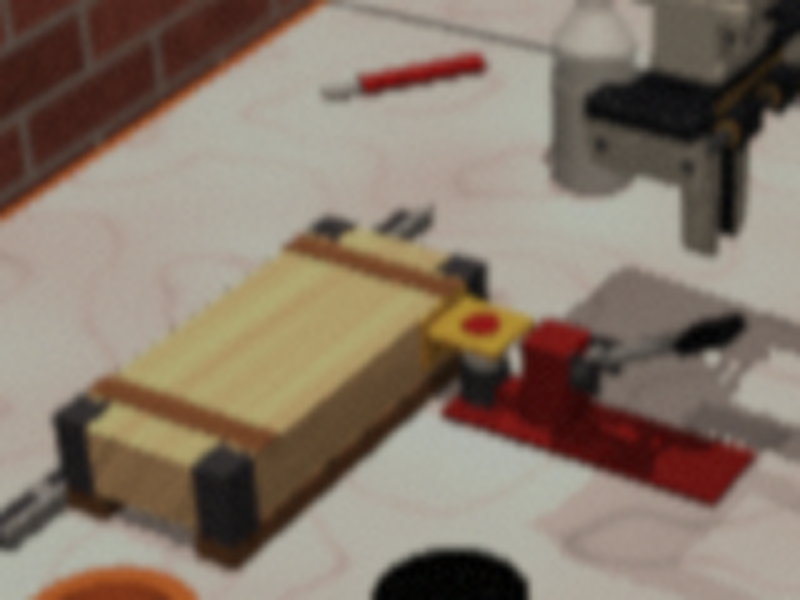

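View pics/t12.png

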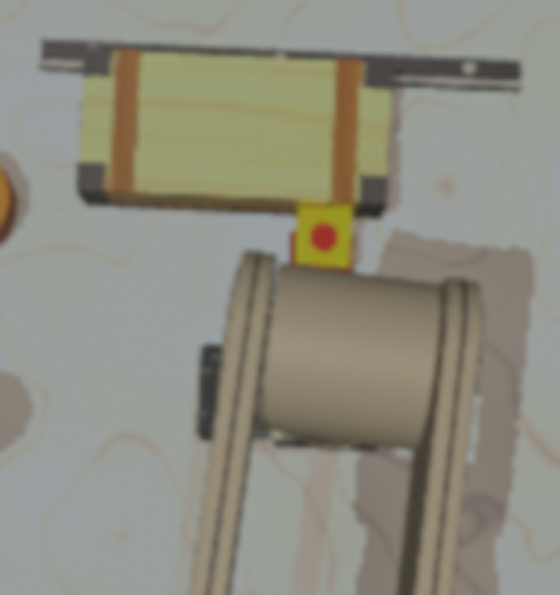

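```bash
python3 - <<'E'
from h import *
np.set_printoptions(precision=4,suppress=True)
s=robot.read_state();c=cam("wrist")
print("pad",ray(c,(389/1.5,295/1.5),.111,s),"blk",ray(c,(387.5/1.5,(82+146)/3),.072,s),"disc",ray(c,(387/1.5,13/1.5),.062,s))
print(np.array([.5759,-.0208])-.106*n,np.array([.5759,-.0208])-.121*n)
E
```

```text
pad [ 0.4777 -0.0183  0.111 ] blk [ 0.5784 -0.0224  0.072 ] disc [ 0.6335 -0.0248  0.062 ]
[ 0.47   -0.0157] [ 0.455 -0.015]
```

Emit:
jog_arm:
  commands:
    - [[0.008,-0.001,-0.04],[0,0,0.0005],1]
    - [[0.008,-0.001,-0.075],[0,0,0.0005],1]
    - [[0.008,-0.001,-0.075],[0,0,0.0005],1]

```text
t: 18.15
tool_pos: [0.4733, -0.016, 0.1248]
orientation: [3.14, -0.071, -0.007]
force: [-1.2, 0.1, 0.2]
opening: 0.0005
```

```bash
python3 - <<'E'
from h import *
s=robot.read_state();c=cam("wrist");save(c,"w13");print(s['tool_pos'],s['orientation'],s['opening'],s['force'])
c=cam("side");im=cv2.cvtColor(c["pixels"],cv2.COLOR_RGB2BGR)
cv2.imwrite("pics/s13.png",cv2.resize(im[130:250,160:320],None,fx=5,fy=5,interpolation=cv2.INTER_CUBIC))
E
```

```text
[ 0.47332315 -0.0160058   0.12475585] [ 3.14040565 -0.07092937 -0.00674162] 0.0004965795967491565 [-1.21326698  0.13061478  0.24182697]
```

View pics/w13.png

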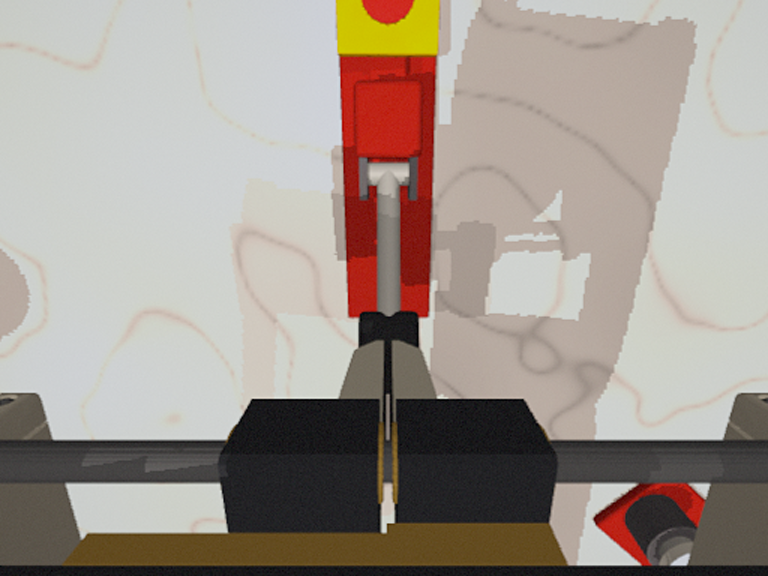

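View pics/s13.png

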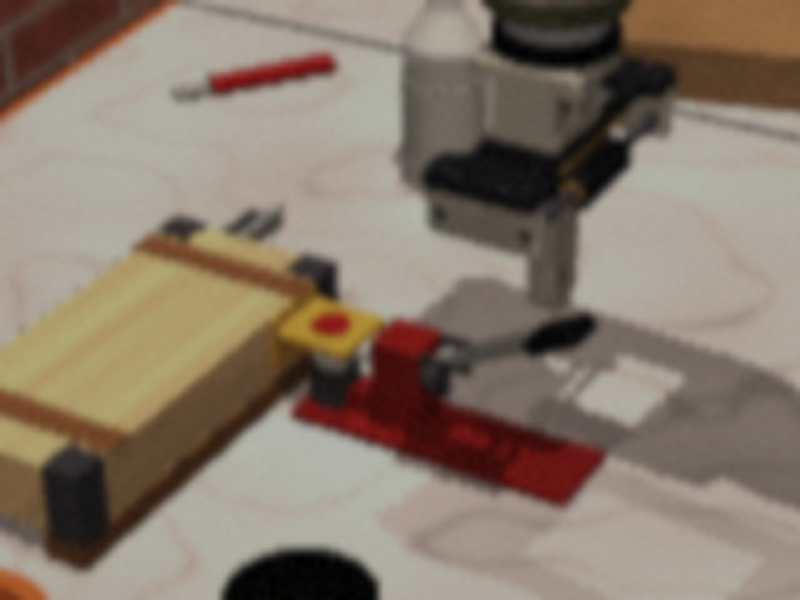

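Emit:
jog_arm:
  commands:
    - [[-0.002,0,-0.023],[0,0,0],1]
    - [[-0.008,0.0005,-0.035],[0,0,0],1]
    - [[-0.013,0.0005,-0.046],[0,0,0],1]
    - [[-0.018,0.001,-0.058],[0,0,0],1]
    - [[-0.022,0.001,-0.071],[0,0,0],1]
    - [[-0.024,0.001,-0.084],[0,0,0],1]
    - [[-0.025,0.001,-0.097],[0,0,0],1]
    - [[-0.026,0.001,-0.11],[0,0,0],1]
    - [[-0.026,0.001,-0.12],[0,0,0],1]
    - [[-0.026,0.001,-0.125],[0,0,0],1]

```text
t: 19.5
tool_pos: [0.4593, -0.0156, 0.0525]
orientation: [3.14, -0.071, -0.0]
force: [-7.3, 1.2, 27.4]
opening: 0.0004
```

```bash
python3 - <<'E'
from h import *
s=robot.read_state();print(s['tool_pos'],s['orientation'],s['opening'],s['force'])
c=cam("side");im=cv2.cvtColor(c["pixels"],cv2.COLOR_RGB2BGR)
cv2.imwrite("pics/s14.png",cv2.resize(im[130:250,140:300],None,fx=5,fy=5,interpolation=cv2.INTER_CUBIC))
c=cam("wrist");save(c,"w14")
E
```

```text
[ 0.45926435 -0.01555469  0.05246587] [ 3.14002603e+00 -7.07849830e-02 -4.78046210e-04] 0.00042950719378331354 [-7.28364697  1.22331341 27.4126602 ]
```

View pics/s14.png

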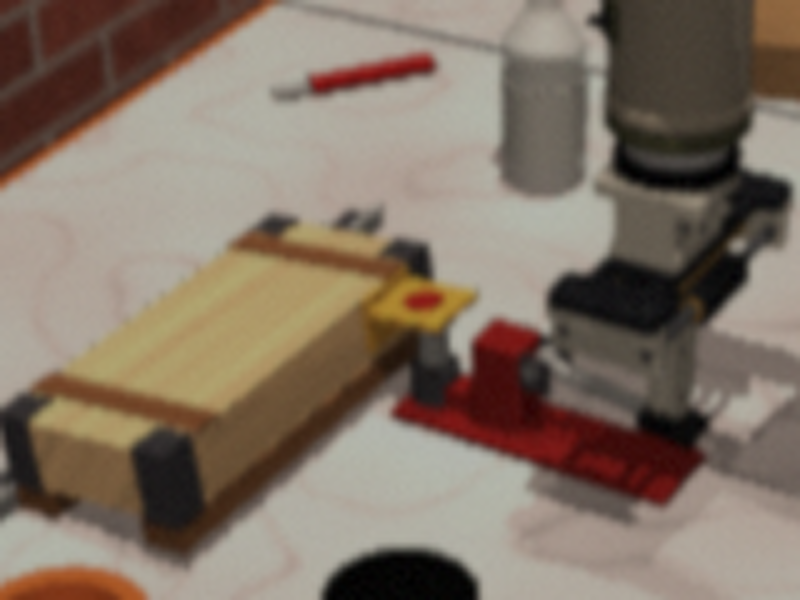

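View pics/w14.png

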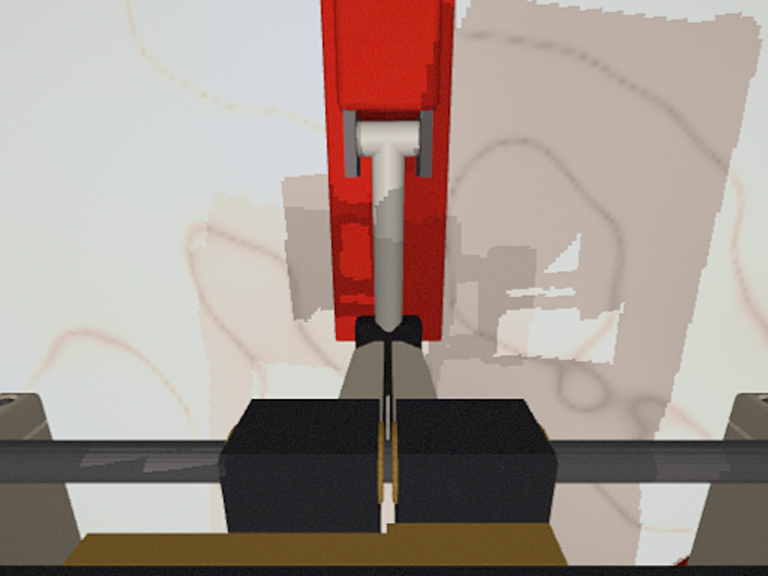

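Emit:
jog_arm:
  commands:
    - [[0,0,0.01],[0,0,0],1]
    - [[0,0,0.022],[0,0,0],1]
    - [[0.001,0,0.034],[0,0,0],1]
    - [[0.003,0,0.046],[0,0,0],1]
    - [[0.006,0,0.058],[0,0,0],1]
    - [[0.01,0,0.07],[0,0,0],1]
    - [[0.015,-0.0005,0.083],[0,0,0],1]
    - [[0.022,-0.0005,0.1],[0,0,0],1]
    - [[0.022,-0.0005,0.12],[0,0,0],1]
    - [[0.022,-0.0005,0.135],[0,0,0],1]

```text
t: 20.85
tool_pos: [0.4722, -0.0157, 0.1345]
orientation: [3.14, -0.071, -0.002]
force: [0.0, 0.6, -0.3]
opening: 0.0002
```

```bash
python3 - <<'E'
from h import *
np.set_printoptions(precision=4,suppress=True)
s=robot.read_state();print(s['tool_pos'],s['orientation'],s['opening'],s['force'])
c=cam("side");im=cv2.cvtColor(c["pixels"],cv2.COLOR_RGB2BGR)
cv2.imwrite("pics/s15.png",cv2.resize(im[130:250,140:300],None,fx=5,fy=5,interpolation=cv2.INTER_CUBIC))
c=cam("top");im=cv2.cvtColor(c["pixels"],cv2.COLOR_RGB2BGR)
cv2.imwrite("pics/t15.png",cv2.resize(im[80:190,185:345],None,fx=5,fy=5,interpolation=cv2.INTER_CUBIC))
c=cam("wrist");save(c,"w15")
E
```

```text
[ 0.4722 -0.0157  0.1345] [ 3.1402 -0.0706 -0.0017] 0.00019365897451461298 [ 0.0024  0.5927 -0.3392]
```

View pics/s15.png

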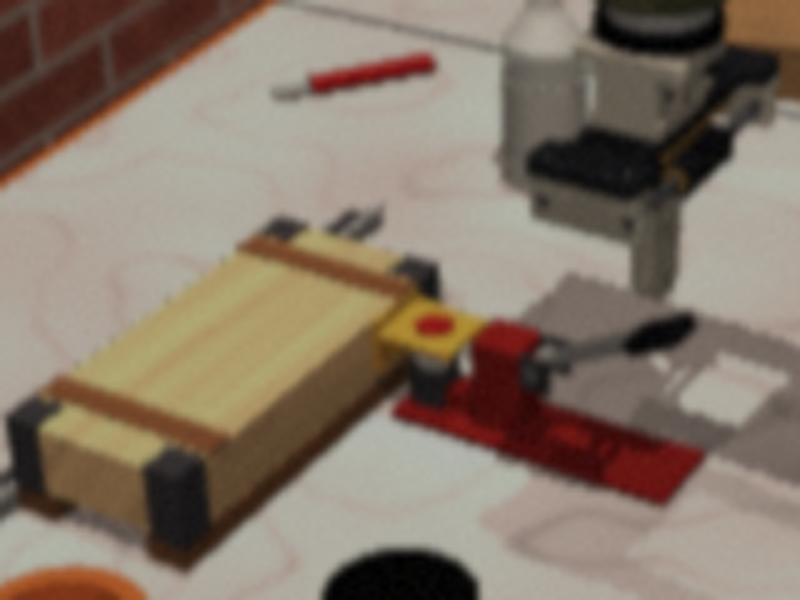

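View pics/t15.png

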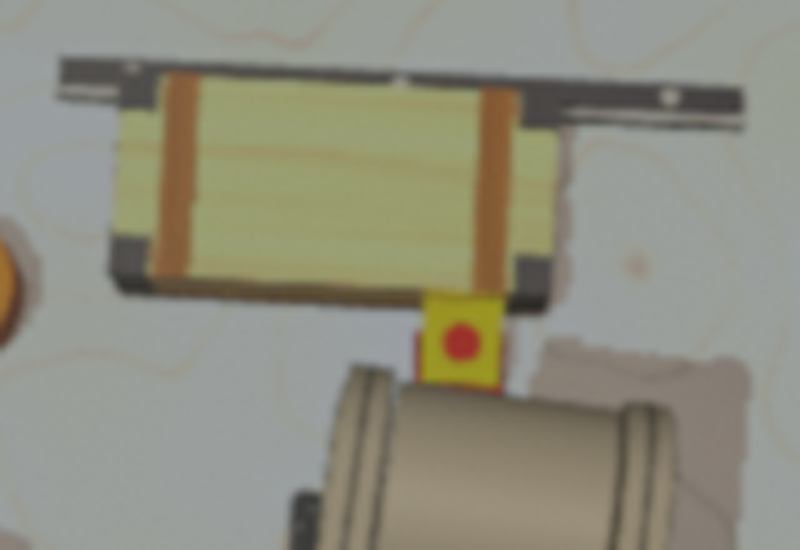

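View pics/w15.png

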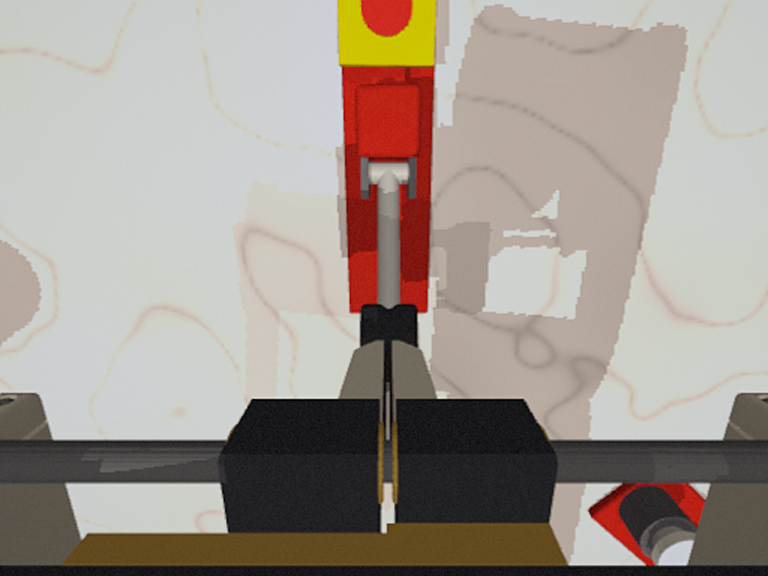

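```bash
python3 - <<'E'
from h import *
np.set_printoptions(precision=4,suppress=True)
a=cv2.imread("pics/top5.png",0).astype(np.float32);b=cv2.imread("pics/t15.png",0).astype(np.float32)
# case-only region, exclude rail: rows 130..300
for nm,(y0,y1,x0,x1) in dict(left=(140,310,100,220),right=(140,315,440,560),brk=(295,378,415,510),rail=(50,135,590,760)).items():
    A=a[y0:y1,x0:x1];best=cv2.matchTemplate(b[y0-15:y1+15,x0-15:x1+15],A,cv2.TM_CCOEFF_NORMED);print(nm,np.array(cv2.minMaxLoc(best)[3])-15,best.max())
c=cam("top");s=robot.read_state();w=cam("wrist")
print("disc",ray(c,crop(185,80,5)(461,343),.062))
print("blk",ray(w,(387.5/1.5,120/1.5),.072,s),"disc",ray(w,(386/1.5,13/1.5),.062,s))
E
```

```text
left [-1  2] 0.99470305
right [-1  4] 0.99654466
brk [-1  2] 0.82189894
rail [0 0] 0.99981076
disc [ 0.6312 -0.021   0.062 ]
blk [ 0.5752 -0.022   0.072 ] disc [ 0.6257 -0.0235  0.062 ]
```

```bash
python3 - <<'E'
from h import *
np.set_printoptions(precision=4,suppress=True)
w=cam("wrist");s=robot.read_state()
s0=dict(tool_pos=np.array([.46617433,-.01516244,.17128568]),orientation=np.array([3.13992987,-.0757451,-.00285932]))
s1=dict(tool_pos=np.array([.47332315,-.0160058,.12475585]),orientation=np.array([3.14040565,-.07092937,-.00674162]))
for nm,st,im,ev,bf,bb in(("12",s0,"w12",62,84,148),("13",s1,"w13",54,82,157),("15",s,"w15",66,86,157)):
    print(nm,"brk front",ray(w,(388/1.5,ev/1.5),.062,st),"blk front",ray(w,(388/1.5,bf/1.5),.072,st),"blk back",ray(w,(388/1.5,bb/1.5),.072,st))
ims=[cv2.imread(f"pics/w{k}.png")[0:200,330:450] for k in(12,13,15)]
cv2.imwrite("pics/cmp.png",cv2.resize(np.hstack(ims),None,fx=2.2,fy=2.2))
E
```

```text
12 brk front [ 0.6053 -0.0238  0.062 ] blk front [ 0.5918 -0.0232  0.072 ] blk back [ 0.5566 -0.0215  0.072 ]
13 brk front [ 0.6062 -0.0238  0.062 ] blk front [ 0.5921 -0.0232  0.072 ] blk back [ 0.558  -0.0216  0.072 ]
15 brk front [ 0.6015 -0.0235  0.062 ] blk front [ 0.5906 -0.0229  0.072 ] blk back [ 0.5568 -0.0214  0.072 ]
```

View pics/cmp.png

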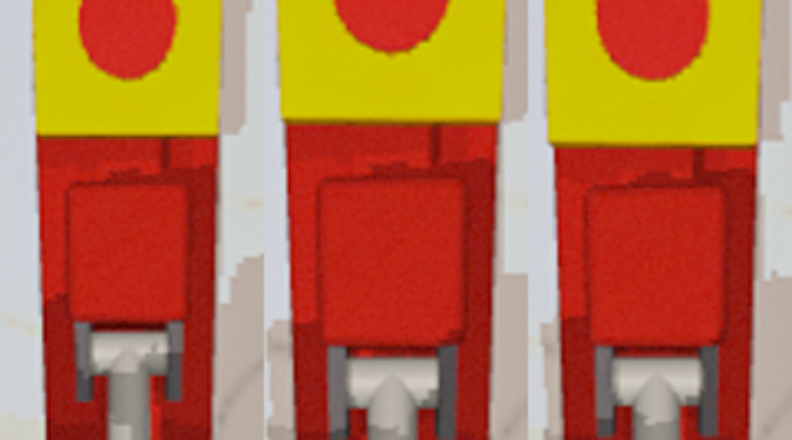

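Emit:
jog_arm:
  commands:
    - [[0,0,0.05],[0,0,0],1]
    - [[0,0.04,0.05],[0,0,0],1]
    - [[0.08,0.12,0.05],[0,0,0],1]
    - [[0.17,0.138,0.03],[0,0,0],1]
    - [[0.17,0.138,-0.03],[0,0,0],1]
    - [[0.17,0.138,-0.1],[0,0,0],1]
    - [[0.17,0.138,-0.15],[0,0,0],1]
    - [[0.17,0.138,-0.16],[0,0,0],1]
    - [[0.23,0.135,-0.16],[0,0,0],1]
    - [[0.27,0.133,-0.16],[0,0,0],1]

```text
t: 22.4
tool_pos: [0.6358, 0.0639, 0.0389]
orientation: [3.14, -0.071, 0.001]
force: [0.3, 0.2, 1.4]
opening: 0.0006
```

```bash
python3 - <<'E'
from h import *
s=robot.read_state();print(s['tool_pos'],s['orientation'],s['force'])
c=cam("side");im=cv2.cvtColor(c["pixels"],cv2.COLOR_RGB2BGR)
cv2.imwrite("pics/s16.png",cv2.resize(im[130:250,140:300],None,fx=5,fy=5,interpolation=cv2.INTER_CUBIC))
E
```

```text
[0.6357939 0.0639367 0.0388836] [ 3.14020759e+00 -7.08298757e-02  8.76355003e-04] [0.27363761 0.18546201 1.42177207]
```

View pics/s16.png

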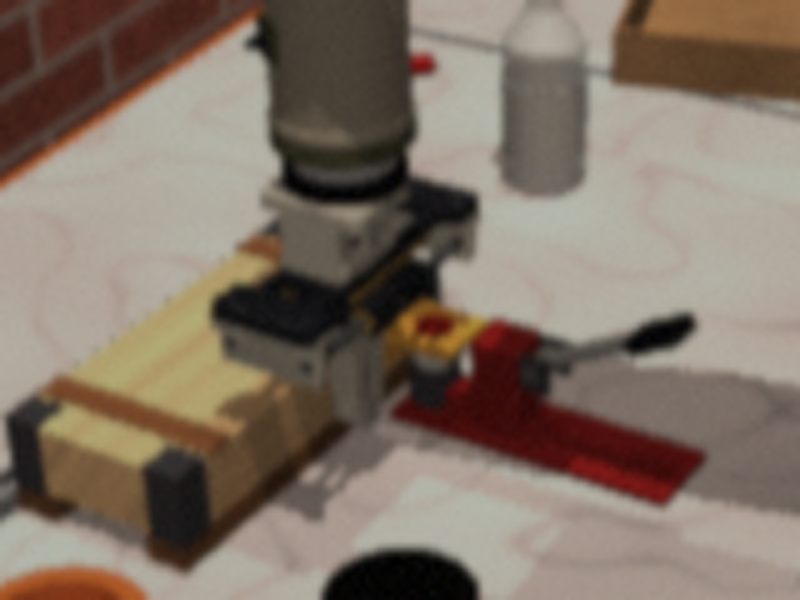

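Emit:
jog_arm:
  commands:
    - [[0.015,-0.0005,0],[0,0,0],1]
    - [[0.025,-0.001,0],[0,0,0],1]
    - [[0.032,-0.0015,0.002],[0,0,0],1]
    - [[0.038,-0.002,0.003],[0,0,0],1]
    - [[0.044,-0.002,0.004],[0,0,0],1]
    - [[0.048,-0.002,0.005],[0,0,0],1]
    - [[0.05,-0.002,0.005],[0,0,0],1]
    - [[0.05,-0.002,0.005],[0,0,0],1]

```text
t: 23.45
tool_pos: [0.6607, 0.0623, 0.0412]
orientation: [3.139, -0.071, -0.02]
force: [-36.5, -2.2, 21.0]
opening: 0.0006
```

Emit:
jog_arm:
  commands:
    - [[-0.01,0,0],[0,0,0],1]
    - [[-0.03,0.001,0],[0,0,0],1]
    - [[-0.08,0.004,0],[0,0,0],1]
    - [[-0.13,0.004,0],[0,0,0],1]
    - [[-0.15,0.004,0.08],[0,0,0],1]
    - [[-0.17,-0.02,0.17],[0,0,0],1]
    - [[-0.2,-0.08,0.22],[0,0,0],1]
    - [[-0.27,-0.12,0.22],[0,0,0],1]
    - [[-0.31,-0.132,0.21],[0,0,0],1]
    - [[-0.31,-0.132,0.2],[0,0,0],1]

```text
t: 24.7
tool_pos: [0.4739, -0.0173, 0.1614]
orientation: [3.139, -0.073, -0.019]
force: [0.3, 1.0, -0.1]
opening: 0.0006
```

```bash
python3 - <<'E'
from h import *
np.set_printoptions(precision=4,suppress=True)
s=robot.read_state();print(s['tool_pos'],s['orientation'],s['force'])
c=cam("top");im=cv2.cvtColor(c["pixels"],cv2.COLOR_RGB2BGR)
cv2.imwrite("pics/t17.png",cv2.resize(im[80:190,185:345],None,fx=5,fy=5,interpolation=cv2.INTER_CUBIC))
a=cv2.imread("pics/top5.png",0).astype(np.float32);b=cv2.imread("pics/t17.png",0).astype(np.float32)
for nm,(y0,y1,x0,x1) in dict(left=(140,310,100,220),right=(140,315,440,560),brk=(295,378,415,510),rail=(50,135,590,760)).items():
    A=a[y0:y1,x0:x1];best=cv2.matchTemplate(b[y0-15:y1+15,x0-15:x1+15],A,cv2.TM_CCOEFF_NORMED);print(nm,np.array(cv2.minMaxLoc(best)[3])-15,best.max())
w=cam("wrist");save(w,"w17")
print(go([.472,-.0165,.125],-2.74))
E
```

```text
[ 0.4739 -0.0173  0.1614] [ 3.1389 -0.0728 -0.0188] [ 0.3474  1.0292 -0.0888]
left [0 0] 0.9979445
right [-1  0] 0.99768656
brk [ 1 -2] 0.64202636
rail [0 0] 0.9997975
(array([-0.0045,  0.0003, -0.0596]), array([ 0.0002, -0.0021, -0.0004]))
```

View pics/w17.png

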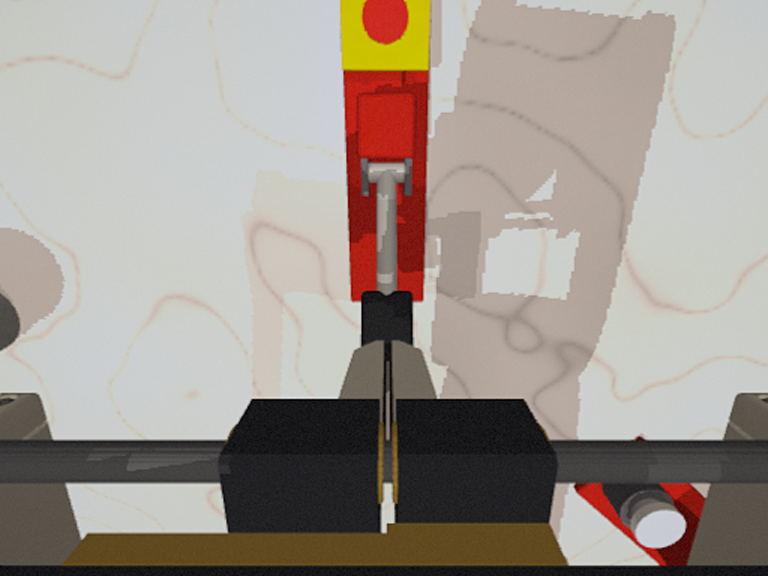

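View pics/t17.png

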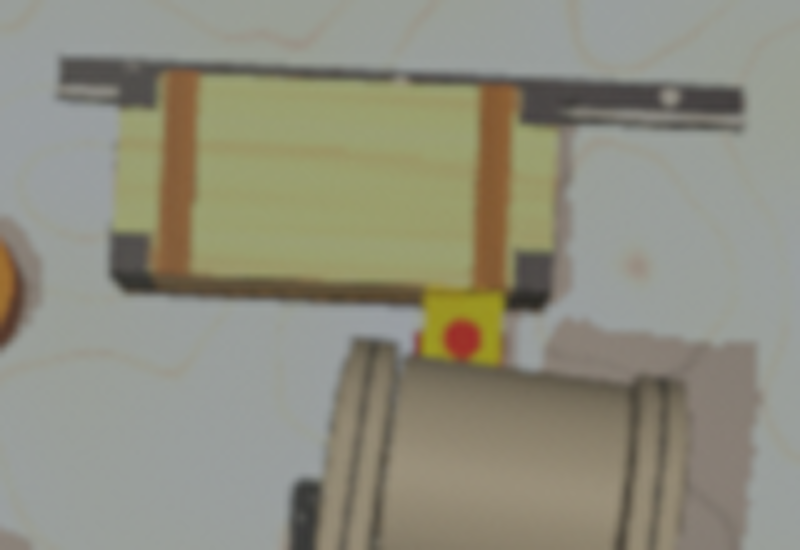

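```bash
python3 - <<'E'
from h import *
np.set_printoptions(precision=4,suppress=True)
w=cam("wrist");s=robot.read_state()
print(ray(w,(388/1.5,70/1.5),.062,s),ray(w,(388/1.5,95/1.5),.072,s),ray(w,(388/1.5,157/1.5),.072,s),"pad",ray(w,(386/1.5,325/1.5),.111,s))
E
```

```text
[ 0.6066 -0.0246  0.062 ] [ 0.5923 -0.0239  0.072 ] [ 0.5592 -0.0224  0.072 ] pad [ 0.4691 -0.0171  0.111 ]
```

Emit:
jog_arm:
  commands:
    - [[-0.003,0,-0.04],[0,-0.002,0],1]
    - [[-0.003,0,-0.06],[0,-0.002,0],1]
    - [[-0.003,0,-0.06],[0,-0.002,0],1]

```text
t: 25.22
tool_pos: [0.4728, -0.0162, 0.124]
orientation: [3.14, -0.07, -0.005]
force: [0.1, 0.3, 0.5]
opening: 0.0003
```

Emit:
jog_arm:
  commands:
    - [[-0.002,0,-0.023],[0,0,0],1]
    - [[-0.007,0.0005,-0.035],[0,0,0],1]
    - [[-0.012,0.0005,-0.046],[0,0,0],1]
    - [[-0.017,0.001,-0.058],[0,0,0],1]
    - [[-0.021,0.001,-0.071],[0,0,0],1]
    - [[-0.023,0.001,-0.083],[0,0,0],1]
    - [[-0.024,0.001,-0.095],[0,0,0],1]
    - [[-0.025,0.001,-0.107],[0,0,0],1]
    - [[-0.025,0.001,-0.117],[0,0,0],1]
    - [[-0.025,0.001,-0.123],[0,0,0],1]

```text
t: 26.48
tool_pos: [0.4587, -0.0157, 0.0519]
orientation: [3.14, -0.07, -0.003]
force: [-11.4, 1.8, 40.4]
opening: 0.0004
```

```bash
python3 - <<'E'
from h import *
np.set_printoptions(precision=4,suppress=True)
s=robot.read_state();print(s['tool_pos'],s['orientation'],s['opening'],s['force'])
c=cam("side");im=cv2.cvtColor(c["pixels"],cv2.COLOR_RGB2BGR)
cv2.imwrite("pics/s18.png",cv2.resize(im[130:250,140:300],None,fx=5,fy=5,interpolation=cv2.INTER_CUBIC))
c=cam("top");save(c,"t18full");im=cv2.cvtColor(c["pixels"],cv2.COLOR_RGB2BGR)
cv2.imwrite("pics/t18.png",cv2.resize(im[80:190,185:345],None,fx=5,fy=5,interpolation=cv2.INTER_CUBIC))
c=cam("wrist");save(c,"w18")
E
```

```text
[ 0.4587 -0.0157  0.0519] [ 3.1399 -0.0697 -0.0026] 0.00041321859744768694 [-11.4273   1.8195  40.3771]
```

View pics/s18.png

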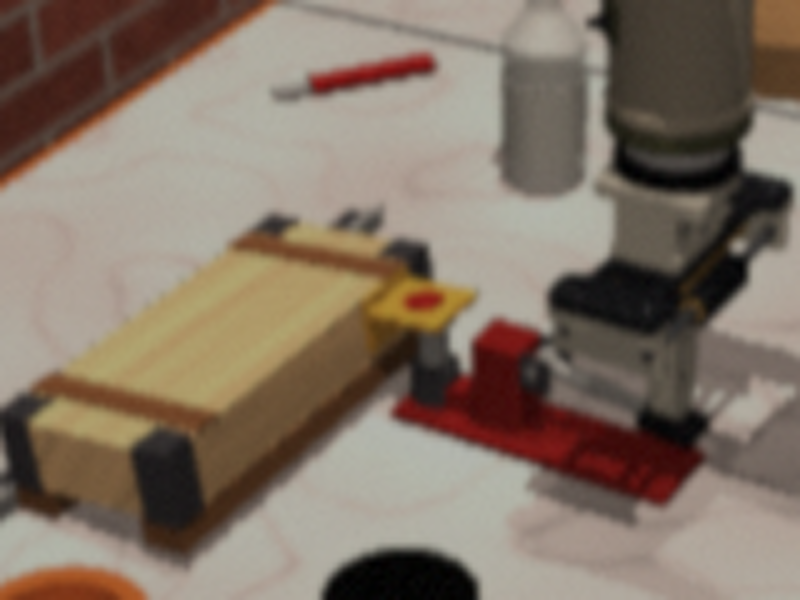

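View pics/t18.png

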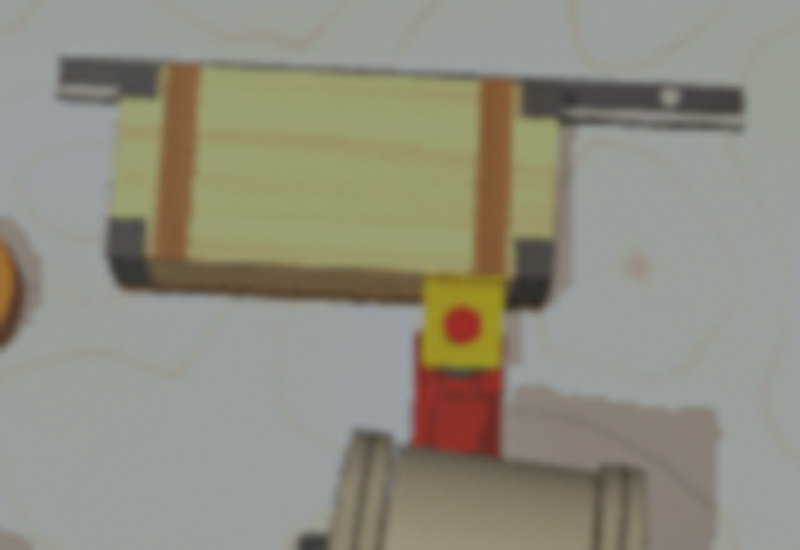

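View pics/w18.png

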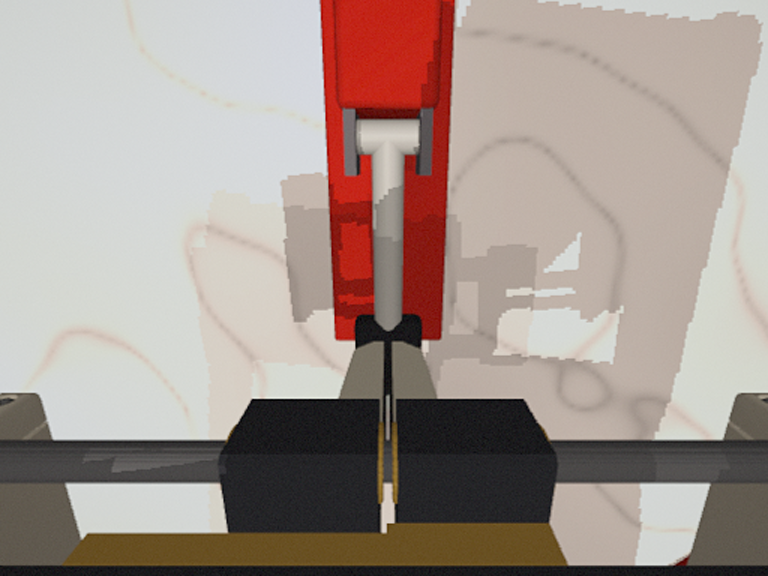

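Emit:
jog_arm:
  commands:
    - [[0,0,-0.001],[0,0,0],1]
    - [[0,0,-0.001],[0,0,0],1]
    - [[0,0,-0.001],[0,0,0],1]

```text
t: 27.0
tool_pos: [0.4586, -0.0156, 0.0527]
orientation: [3.14, -0.069, -0.004]
force: [-4.5, 0.5, 17.2]
opening: 0.0006
```

```bash
python3 - <<'E'
from h import *
np.set_printoptions(precision=4,suppress=True)
for i in range(6):
    c=cam("wrist");s=robot.read_state();print(s['t'],s['tool_pos'],s['force'])
E
```

```text
27.05 [ 0.4586 -0.0156  0.0527] [-4.0101  0.8192 18.8805]
27.1 [ 0.4586 -0.0156  0.0527] [-4.7005  1.4909 18.7326]
27.15 [ 0.4586 -0.0156  0.0527] [-3.8627  1.0069 17.9115]
27.2 [ 0.4586 -0.0156  0.0527] [-4.5157  0.4335 18.4352]
27.25 [ 0.4586 -0.0156  0.0527] [-4.1492  0.7947 18.1851]
27.3 [ 0.4586 -0.0156  0.0527] [-5.0698  1.1531 18.6022]
```

```bash
python3 - <<'E'
from h import *
np.set_printoptions(precision=4,suppress=True)
c=cam("top");C=crop(185,80,5)
def disc(im):
    h=cv2.cvtColor(im,cv2.COLOR_BGR2HSV);m=((h[...,0]<6)|(h[...,0]>172))&(h[...,1]>150);m[:300]=0;m[355:]=0;m[:,:435]=0;m[:,490:]=0
    ys,xs=np.nonzero(m);return (xs.min()+xs.max())/2,(ys.min()+ys.max())/2
for k,z in(("top5",.062),("t15",.062),("t17",.062),("t18",.0777)):
    d=disc(cv2.imread(f"pics/{k}.png"));P=ray(c,C(*d),z);print(k,d,P,P[:2]@n)
# saddle centre vs disc in t18; 3 lines
for k in("tumbler","bottle","tape_roll"):
    d=robot.trace("top",k)
    if d: print(k,d[0]["p"],ray(c,d[0]["uv"],{"tumbler":.157,"bottle":.1,"tape_roll":.048}[k]))
E
```

```text
top5 (np.float64(462.0), np.float64(339.0)) [ 0.6338 -0.0216  0.062 ] 0.6341001238245683
t15 (np.float64(461.5), np.float64(341.0)) [ 0.6325 -0.0213  0.062 ] 0.6328031835747644
t17 (np.float64(462.0), np.float64(339.5)) [ 0.6335 -0.0216  0.062 ] 0.6337793991386497
t18 (np.float64(462.0), np.float64(325.5)) [ 0.6391 -0.021   0.0777] 0.6394223077357866
tumbler 0.69 [0.4591 0.3176 0.157 ]
bottle 0.91 [ 0.7197 -0.3244  0.1   ]
tape_roll 0.56 [0.6958 0.3257 0.048 ]
```

View pics/t18full.png

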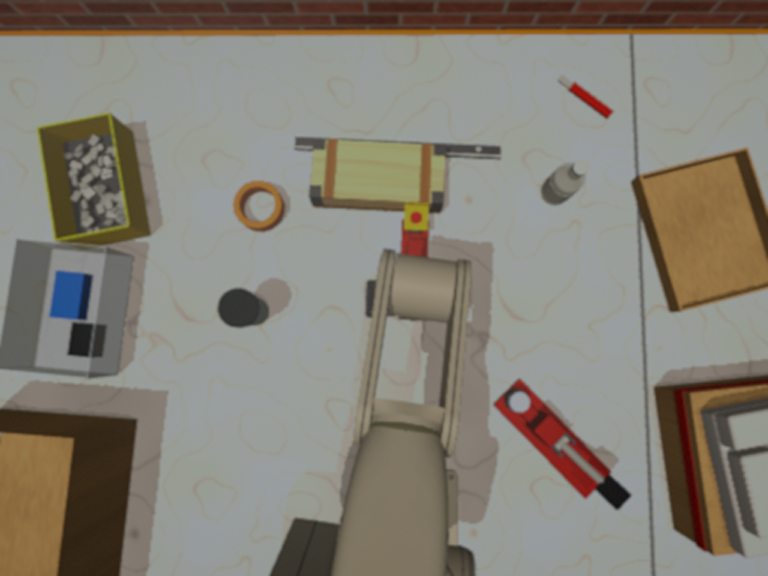

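```bash
python3 - <<'E'
from h import *
print(robot.close_job());s=robot.read_state();print(s['t'],s['tool_pos'],s['force'])
E
```

```text
the job is handed in; nothing more can be done
None
the job is handed in; nothing more can be done
```

The job is handed in at about 27 s, with the arm holding the jack handle down, the case raised on the jack and its back still at the rail.

- **Pushing back:** I pushed the case against the rail. The top camera put both front corners within about 1 mm of the same distance, so it sat flush.
- **Jack:** I gripped the smaller jack and set its saddle under the red-marked bracket. It was within about 1–2 mm of centre.
- **Pumping:** I pushed the handle fully down, let it come all the way up so the case settled, then pushed it fully down again.
- **Extra push:** After the test lift the case had settled about 1–2.5 mm off the rail, probably because tilting it levers it against the rail's top edge. I pushed it flush again before the second lift.

**Last checks:**
- **Hold:** It was steady at about 18 N on the pad, above the 4–7 N needed. The pad was at about 52 mm, which is the fully-down height.
- **Lift and rail:** The bracket is up. The position of the red disc fits the case bearing on the rail's top edge, with its lower back edge about 1.7 mm out because of the tilt.
- **Bystanders:** The tumbler, bottle and tape roll look unmoved in the picture. The networks' points for them shifted by up to 10 mm, which I took as detection noise.

**Doubts:**
- At the bottom of the second stroke the fingertips briefly pressed the pad with about 40 N vertically before I eased off. That was the fingers, not the gripper's body, but it is at the 40 N limit figure.
- The wrist and top cameras disagreed by about 3 mm sideways on where the saddle should go, so I placed it between the two.

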